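Put the bud vase away in the lever-lid bin

TASK

Put the blue bud vase away in the lever-lid bin: stand the brass weight on the bin's red lever so that, left alone, it holds the lid up, then set the vase gently upright on the bin's floor. The bin is too narrow for fingers beside the vase's broad sides and its rack leaves no room at its ends, so on the way stand the vase on the open bench and take it again by its narrow ends. Last, take the weight off and stand it back on its round mat so that the lid closes; knock nothing over and leave the jar, spool and bowl alone.

Things in the scene. Friction and masses are not known exactly. Their poses are not given: they have to be found in the camera images.
- bin: White open-topped bin, fixed to the bench, 162 long (its x) x 66 wide (its y) x 90 high; walls and floor 6 thick, so inside 150 x 54 and 84 deep. Origin: centre of the underside; z up. The lever sticks out of its -x end; the lid is hinged along the top of its +x end.
- lever (a joint): The lid-lift lever: 0 up (lid shut) to 0.25 rad fully down (lid fully open); a bar on a hinge 34 above the bench at bin x = -97, carrying a red paddle. Sprung: it returns by itself when let go, slowly (damped). About 3 N on the paddle starts it and 2 N keeps it fully down; damping adds about 1 N per 30 mm/s of pressing speed.
- paddle (a point): Centre of the top face of the red paddle (80 along the bin's x, 70 along its y, 8 thick, flat, no rim), 216 from the bin's centre towards -x. It is about 53 above the bench and slopes 0.125 rad (outer end higher) when up; about 23 above the bench and slopes 0.125 rad the other way when fully down.
- lid (a joint): Grey lid, 168 x 70 x 4: 0 shut, 1.75 rad fully open (standing up, leaning a little outwards past its hinge). Linked to the lever, turning 7 times its angle.
- lid_edge (a point): Middle of the lid's free edge, top face: 94 above the bench when shut, over the bin's -x end.
- rack: Wooden display rack, fixed, in which the vase stands: a 5 thick base 86 (its x) x 36 (its y) and two upright end boards 8 thick, 36 wide, 60 high, one at each end in x, 70 apart inside. Open on both y sides. The bench round x = 0.55 m, y = 0.37 m (robot base frame) is always clear. Origin: centre of the underside.
- vase: Blue ceramic bud vase, a rounded block 58 long (its x) x 36 wide (its y) x 60 high, about 0.18 kg, with a dark slot in the top (look only). Origin: centre of the underside. Starts upright on the rack's base (5 above the bench), long axis along the rack's x, 6 from each end board; the boards end 5 below its top.
- mat: Black round rubber mat, fixed, diameter 100, 4 thick. Origin: centre of the underside.
- weight: Brass shop weight, about 0.75 kg: a cylinder of diameter 52, height 40, with a plain cylindrical knob of diameter 20, height 26 on top (66 high in all). Origin: centre of the underside. Starts on the mat. Stood anywhere near the paddle's centre it is heavy enough to hold the lever fully down.
- knob (a point): On the weight's axis in its knob, 55 above its underside.
- jar: Bystander: glass jar with yellow cap, diameter 60, 90 high. Origin: centre of the underside.
- spool: Bystander: empty wooden thread spool standing up, diameter 40, 45 high. Origin: centre of the underside.
- bowl: Bystander: small green bowl, diameter 96, 45 high. Origin: centre of the underside.
There are look-alikes about, which are no part of the job. Leave any purple look-alike of the vase alone.

How it is judged:
By the outcome, as a careful person would: the job done as asked, in the order asked, and still so for the second after the job is handed in, with the robot touching nothing.
It also fails if it takes over 72 s, if anything falls off the work surface, if the arm or the gripper's body presses on something with over 40 N, if the wrist force passes 120 N, or if a joint passes its speed limit or range.

ROBOT

A 7-joint arm with a two-finger parallel gripper is mounted at the origin on the work surface. World frame = base frame: x ahead of the robot, y to its left, z up, the work surface at z = 0. Lengths are in m, angles in rad, forces in N, time in s.
With the tool pointing down it reaches from about 0.35 to 0.9 m from the base axis. Payload 7.2 kg.
Tool frame: the origin (TCP) lies midway between the tips of the shut fingers; the grasp point (between the pads) lies 19 mm behind it; z points along the fingers, y is the direction in which the jaws open and shut (so a half turn about z gives the same grasp; the last joint's range is limited). The gripper opens to 88 mm and grips with 3 to 60 N. Pads are 20 mm wide; open, the fingers measure 115 mm over their backs; the gripper's body (75 mm by 178 mm) begins 61 mm behind the grasp point.
Start: joints at [1.272, 0.411, -0.013, 1.596, 0.006, 1.134, -0.082], TCP at [0.143, -0.608, 0.223] pointing down, gripper open.
Joint ranges: [-2.95, 2.95], [-0.29, 1.99], [-1.47, 1.44], [0.14, 2.54], [-1.03, 4.17], [0.13, 1.85], [-2.86, 2.86]. Speed limits (rad/s): [2.39, 2.39, 3.01, 3.01, 3.14, 3.14, 3.14].

INTERFACE

Orientations are given as a unit quaternion [x, y, z, w].
In Python, from rig import state, vision, arm gives the robot as it stands.
- The arm moves only by the tool step_arm, never from a script. Its argument "moves" is a list of rows, each a list of 7 numbers: the turn, a rotation vector about the tool's x, y, z in degrees, then the shift along the tool's x, y, z in m, then the opening, from 0 (shut) to 1 (fully open). A call has 1 to 8 rows; each row shifts and turns the commanded pose from where the row before left it, along the tool's axes as they then stand; what a row does not reach is not made up. A row lasts 1/8 s, in which the tool goes at most 62.5 mm and 10.7 degrees, less where a joint would pass 70% of its speed; a pose out of reach is approached as far as the arm can. A call with a gripper value outside its range is refused whole. The fingers move at their own pace and stop on an object; "grip_force" is the grip in N (left out, the last holds). Time passes only in rows, so rows that do not move let the fingers close. It gives the time, the measured TCP pose, the force and the opening at its end, in the units of the state.
- state(): the state, without advancing time (a new reading comes with each control period).
- vision.read_camera(name): name is "side" or "top" or "wrist"; returns the picture (420x560x3 uint8, red, green, blue); there is no depth.
- vision.calibration(name): a dict with "fovy" (degrees; the focal length in pixels is half the picture's height over the tangent of half this angle, whatever the lens; pixels are square), "cx", "cy" (the principal point, pixels), "k1" (the pictures are not rectified: a ray, as slopes to the right and down, at radius r is drawn at 1 + k1 r^2 times it, then the intrinsics apply), "R" (3x3) and "t" (3): a world point X has camera coordinates R X + t. Camera axes: x right, y down, z forward; pixel columns grow to the right and rows downward; lengths in m; the calibration is good to about 2 mm. A picture is of the moment at which its call begins: read the wrist's pose just before it. calibration takes no time and is no camera call; for the wrist camera it gives the pose at the moment of the call.
- arm.job_done(): hands the job in, once; it reports no verdict.
The state is a dict: "time_s": time; "qpos": joint angles; "joint_velocities": joint speeds; "joint_torque": joint torques, N m; "tool_pos": TCP position; "orientation": TCP orientation; "ft_force": force on the tool from outside, world axes, zero at the start; "ft_torque": the same for the moment, N m; "grip_width": opening from 0.0 (shut) to 1.0 (fully open).
Only numpy, scipy, OpenCV 4.12 (cv2) and the standard library are available. Lean on these libraries where they do the work, as an engineer would, in place of code of your own. Each camera call takes 0.05 s, during which the arm holds its last target.

## Working session

There is one attempt and no reset: what is moved stays moved. The work goes in short steps, Python scripts to look and compute and a tool call to move; the robot and the scene stay as the last step left them, time stands still between calls to the robot, and variables do not carry over. Pictures are saved under pics/ and viewed, and the job is handed in when it is done.

Besides the shell and the picture viewer there is one more tool, called after ">>>" as a command line: name --pt "numbers of a row" for each row, then --argument value for the rest. step_arm: Moves the arm, as the interface text tells. Its arguments: {"type":"object","properties":{"moves":{"type":"array","items":{"type":"array","items":{"type":"number"}}},"grip_force":{"type":"number"}},"required":["moves"]}

```bash
ls; mkdir -p pics
python3 - <<'E'
from rig import state, vision
import cv2
for n in ["side","top","wrist"]:
    c=vision.calibration(n); print(n,c)
    im=vision.read_camera(n); cv2.imwrite(f"pics/{n}0.png",im[:,:,::-1])
s=state(); print(s)
E
```

```text
pics
side {'fovy': 48.514299434419705, 'cx': 273.62958450183794, 'cy': 207.6922640944993, 'k1': -0.037552394736011095, 'R': array([[-0.95475117, -0.29710515,  0.01336904],
       [-0.15514598,  0.45920515, -0.87467729],
       [ 0.25373199, -0.83717332, -0.48452132]]), 't': array([0.49000032, 0.15034043, 1.08026627])}
top {'fovy': 51.84518487380919, 'cx': 277.02454305850375, 'cy': 211.6556398404449, 'k1': -0.06655781581089393, 'R': array([[-0.02229327, -0.9993556 ,  0.02813183],
       [-0.98508368,  0.0171551 , -0.17121868],
       [ 0.17062574, -0.03152923, -0.98483134]]), 't': array([0.02112294, 0.52176078, 1.01279852])}
wrist {'fovy': 70.75440133217032, 'cx': 280.58795104301026, 'cy': 207.9412510534789, 'k1': -0.04816518837328117, 'R': array([[ 0.2287554 , -0.97348283, -0.00146754],
       [-0.92829535, -0.21859042,  0.30080885],
       [-0.29315304, -0.06744933, -0.95368332]]), 't': array([-0.62455632, -0.0371195 ,  0.39208543])}
{'time_s': 0.15, 'qpos': array([ 1.27180789,  0.41172775, -0.01273268,  1.59682041,  0.00561908,
        1.13425576, -0.08221032]), 'joint_velocities': array([-0.00150427, -0.00224986,  0.0002807 , -0.00067093,  0.00102327,
        0.00117821,  0.0004691 ]), 'joint_torque': array([ 1.53530668e-04, -5.88337505e+01,  6.41736053e-01, -2.91294819e+01,
       -5.38818177e-02,  1.58582604e-02,  1.15496541e-04]), 'tool_pos': array([ 0.14285866, -0.60808363,  0.22200776]), 'orientation': array([ 9.93346987e-01,  1.15158234e-01, -1.12408244e-04, -5.76890488e-04]), 'ft_force': array([-0.2050235 ,  0.23888585, -0.44393126]), 'ft_torque': array([ 0.00524359, -0.00025768, -0.0127567 ]), 'grip_width': 0.9999530007810837}
```

View pics/top0.png

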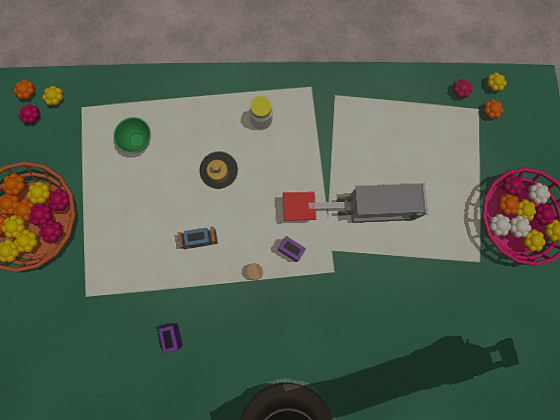

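View pics/side0.png

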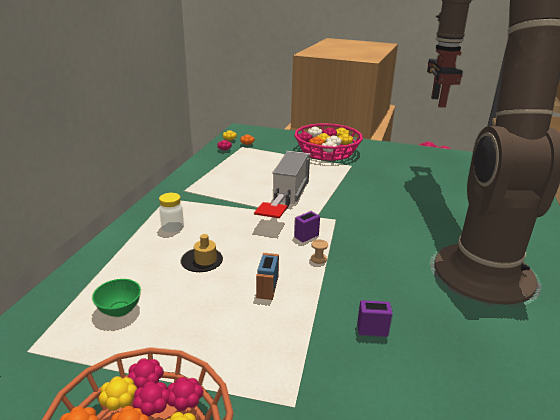

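View pics/wrist0.png

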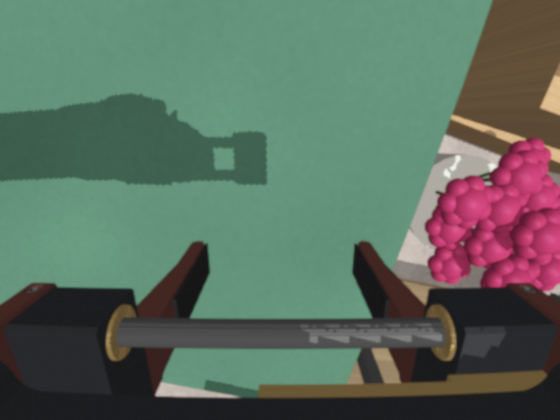

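```bash
cat > h.py <<'E'
import numpy as np, cv2
from scipy.spatial.transform import Rotation as Ro
def K(c):
    f=210/np.tan(np.radians(c["fovy"]/2)); return f
def ray(c,u,v):
    f=K(c); Km=np.array([[f,0,c["cx"]],[0,f,c["cy"]],[0,0,1.]])
    p=cv2.undistortPoints(np.array([[[u,v]]],float),Km,np.array([c["k1"],0,0,0.])).ravel()
    d=np.array([p[0],p[1],1.]); R=np.array(c["R"]); t=np.array(c["t"])
    return -R.T@t, R.T@d/np.linalg.norm(d)
def onz(c,u,v,z):
    o,d=ray(c,u,v); return o+d*(z-o[2])/d[2]
def tri(obs):
    A=np.zeros((3,3));b=np.zeros(3);rs=[ray(c,u,v) for c,u,v in obs]
    for o,d in rs:
        P=np.eye(3)-np.outer(d,d);A+=P;b+=P@o
    X=np.linalg.solve(A,b)
    return X,[np.linalg.norm((np.eye(3)-np.outer(d,d))@(X-o)) for o,d in rs]
def proj(c,X):
    p=np.array(c["R"])@np.array(X)+np.array(c["t"]);f=K(c);x,y=p[:2]/p[2];s=1+c["k1"]*(x*x+y*y)
    return f*x*s+c["cx"],f*y*s+c["cy"]
def mask(im,lo,hi):
    return cv2.inRange(cv2.cvtColor(im,cv2.COLOR_RGB2HSV),np.array(lo),np.array(hi))
def blobs(m,amin=15):
    cs,_=cv2.findContours(m,cv2.RETR_EXTERNAL,cv2.CHAIN_APPROX_NONE)
    return sorted([c for c in cs if cv2.contourArea(c)>=amin],key=cv2.contourArea,reverse=True)
def yawq(yaw): # tool down; yaw = angle of jaw (tool y) dir
    # tool x = (sin..) ; z=-Z
    y=np.array([np.cos(yaw),np.sin(yaw),0]);z=np.array([0,0,-1.]);x=np.cross(y,z)
    return Ro.from_matrix(np.stack([x,y,z],1))
def plan(s,pos,R=None):
    """shift in tool axes & rotvec deg from current measured pose"""
    Rc=Ro.from_quat(s["orientation"]); 
    sh=Rc.inv().apply(np.array(pos)-s["tool_pos"])
    rv=(Rc.inv()*R).as_rotvec(degrees=True) if R is not None else None
    return rv,sh
E
python3 - <<'E'
from h import *
from rig import vision
for n in ["top","side"]:
    im=cv2.imread(f"pics/{n}0.png")[:,:,::-1].copy(); c=vision.calibration(n)
    for nm,lo,hi in [("red",(0,180,120),(6,255,255)),("blue",(98,60,50),(115,255,255)),("yellowish",(12,110,70),(24,255,255)),("purple",(125,80,40),(150,255,255)),("wood",(8,60,60),(14,200,255))]:
        for b in blobs(mask(im,lo,hi),25)[:6]:
            M=cv2.moments(b);r=cv2.minAreaRect(b)
            print(n,nm,cv2.contourArea(b),round(M['m10']/M['m00'],1),round(M['m01']/M['m00'],1),[np.round(x,1) for x in r])
t=cv2.imread("pics/top0.png"); s=cv2.imread("pics/side0.png")
cv2.imwrite("pics/tc1.png",cv2.resize(t[125:285,160:440],None,fx=2.8,fy=2.8,interpolation=cv2.INTER_CUBIC))
cv2.imwrite("pics/sc1.png",cv2.resize(s[140:310,170:340],None,fx=3.5,fy=3.5,interpolation=cv2.INTER_CUBIC))
E
```

```text
top red 89.0 306.7 205.7 [array([299., 206.]), array([26., 32.]), np.float64(90.0)]
top blue 311.5 195.8 236.3 [array([195.9, 236.9]), array([15.5, 24.2]), np.float64(80.5)]
top yellowish 2254.5 18.3 216.9 [array([ 19.9, 219.6]), array([47.7, 89.2]), np.float64(10.3)]
top yellowish 314.5 216.6 169.3 [array([216.5, 169.5]), array([19., 21.]), np.float64(90.0)]
top yellowish 312.0 517.8 206.4 [array([518.2, 207.2]), array([33.5, 19.4]), np.float64(14.6)]
top yellowish 249.0 52.9 95.5 [array([52.5, 95. ]), array([18., 19.]), np.float64(90.0)]
top yellowish 213.5 23.6 89.1 [array([23.7, 89.6]), array([17.2, 18. ]), np.float64(12.5)]
top yellowish 203.0 532.0 239.9 [array([534.5, 240.5]), array([20.1, 20.1]), np.float64(26.6)]
top purple 463.0 169.7 338.1 [array([169.8, 338.2]), array([25.8, 20.2]), np.float64(77.5)]
top purple 305.0 291.5 248.2 [array([291.5, 248.1]), array([23.4, 14.3]), np.float64(32.0)]
top wood 2117.0 44.2 218.2 [array([ 37.5, 216.5]), array([109.,  75.]), np.float64(90.0)]
top wood 53.0 212.2 235.0 [array([212.7, 235.2]), array([17.1,  5.4]), np.float64(81.9)]
top w
[... 1027 characters left out ...]
1 317.8 [array([374.1, 317.9]), array([33.6, 34.7]), np.float64(3.6)]
side purple 557.0 306.7 226.0 [array([307., 226.]), array([30., 24.]), np.float64(90.0)]
side wood 3072.0 537.1 68.0 [array([536.2,  67. ]), array([44.6, 86.2]), np.float64(6.0)]
side wood 2316.0 150.6 382.1 [array([137., 383.]), array([190.,  72.]), np.float64(-0.0)]
side wood 2271.0 485.5 281.3 [array([484.3, 276.5]), array([104.6,  43.5]), np.float64(18.7)]
side wood 2219.5 524.9 142.9 [array([520.9, 143.3]), array([58. , 56.8]), np.float64(82.6)]
side wood 454.0 544.9 8.4 [array([544. ,   8.5]), array([17., 30.]), np.float64(90.0)]
side wood 433.5 520.7 198.1 [array([521.5, 198.5]), array([17., 35.]), np.float64(90.0)]
```

View pics/tc1.png

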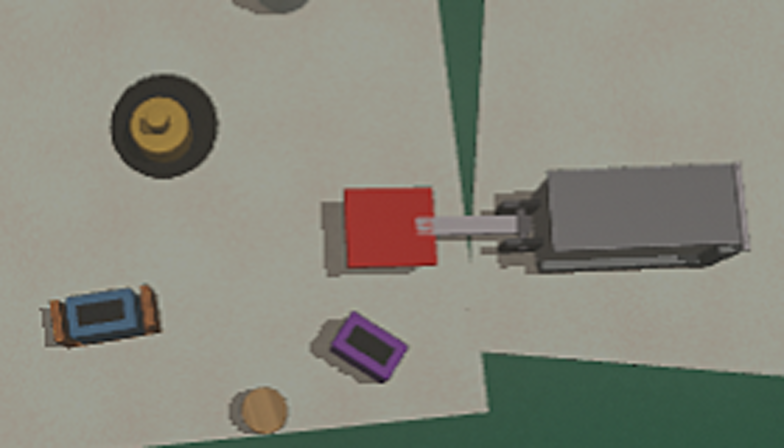

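View pics/sc1.png

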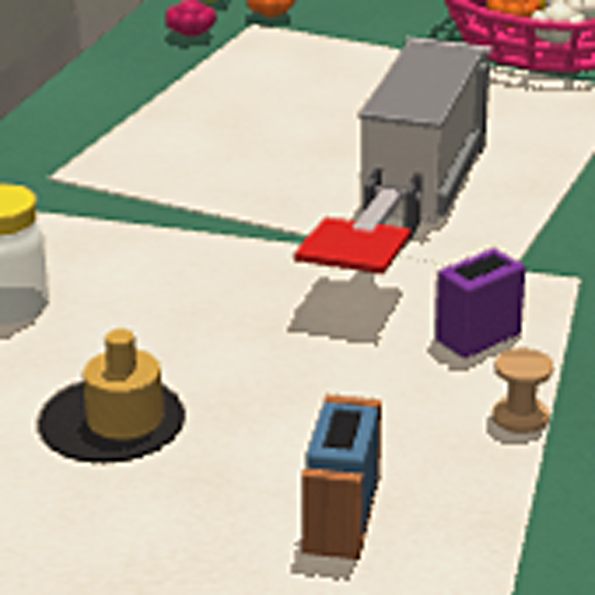

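Vase candidates (top picture): blue (197,238) in the wooden rack, purple (291,249), purple (168,338). The blue one fits, being the only one that is blue and standing in a rack; the crops confirm it. There is just one weight, brass on the black mat at (217,170). Now I'll measure.

Run:
```python
from h import *
from rig import vision
C={n:vision.calibration(n) for n in ["top","side"]}
I={n:cv2.imread(f"pics/{n}0.png")[:,:,::-1].copy() for n in C}
def cen(b): M=cv2.moments(b); return M['m10']/M['m00'],M['m01']/M['m00']
P={}
for n in C:
    im=I[n]; r=cv2.bitwise_or(mask(im,(0,150,100),(5,255,255)),mask(im,(174,150,100),(180,255,255)))
    h=(slice(150,260),slice(220,340)); m=np.zeros_like(r); m[h]=r[h]
    b=blobs(cv2.morphologyEx(m,cv2.MORPH_CLOSE,np.ones((7,7))))[0]
    P[n]=cen(b); q=cv2.approxPolyDP(b,3,True).reshape(-1,2); print(n,"paddle",P[n],q.tolist())
print("paddle tri",tri([(C[n],*P[n]) for n in C]))
# vase top : dark slot centre
for n,(y0,y1,x0,x1) in {"top":(222,256,180,215),"side":(250,300,254,282)}.items():
    im=I[n]; bl=mask(im,(95,60,40),(118,255,255)); m=np.zeros_like(bl); m[y0:y1,x0:x1]=bl[y0:y1,x0:x1]
    b=blobs(m)[0]; hull=cv2.convexHull(b); hm=np.zeros_like(m); cv2.drawContours(hm,[hull],-1,255,-1)
    dark=((im.max(2)<60)*255).astype(np.uint8)&hm
    s=blobs(dark,5)[0]; P["s"+n]=cen(s); print(n,"slot",cen(s),cv2.minAreaRect(s), "hull",cen(hull),cv2.minAreaRect(hull))
print("slot tri",tri([(C[n],*P["s"+n]) for n in C]))
# mat
for n,(y0,y1,x0,x1) in {"top":(145,195,190,245),"side":(225,280,170,230)}.items():
    im=I[n]; hsv=cv2.cvtColor(im,cv2.COLOR_RGB2HSV)
    d=((im.max(2)<60)*255).astype(np.uint8)|mask(im,(12,110,40),(26,255,255)); m=np.zeros_like(d); m[y0:y1,x0:x1]=d[y0:y1,x0:x1]
    d2=((im.max(2)<60)*255).astype(np.uint8);m2=np.zeros_like(d); m2[y0:y1,x0:x1]=d2[y0:y1,x0:x1]
    b=cv2.convexHull(blobs(m2)[0]); pts=np.array([onz(C[n],*p,0.004)[:2] for p in b.reshape(-1,2)],np.float32)
    print(n,"mat",cv2.minEnclosingCircle(pts))
# lid corners etc by hand
```

```text
top paddle (298.0449438202247, 206.09275170742453) [[313, 192], [283, 193], [284, 219], [314, 219], [315, 210], [308, 208], [308, 202], [314, 201]]
side paddle (270.1860974274767, 209.69622331691298) [[254, 213], [280, 216], [286, 205], [263, 202]]
paddle tri (array([ 0.53510331, -0.04065929,  0.04938383]), [np.float64(0.0009283533480303212), np.float64(0.0009283533480302622)])
top slot (195.4438202247191, 236.1067415730337) ((195.4046173095703, 236.1300506591797), (6.766544818878174, 15.9660062789917), 81.25383758544922) hull (195.76685934489402, 236.635838150289) ((195.8918914794922, 236.8513641357422), (15.453503608703613, 24.16665267944336), 80.53767395019531)
side slot (267.46923076923076, 262.34871794871793) ((267.5, 262.5000305175781), (7.518604278564453, 10.914102554321289), 14.03624439239502) hull (268.7382319173364, 268.56486796785305) ((267.5693054199219, 270.8069152832031), (19.602231979370117, 30.94565773010254), 5.710593223571777)
slot tri (array([0.46344148, 0.20624016, 0.06455636]), [np.float64(0.00026722257677996256), np.float64(0.00026722257677980047)])
top mat ((0.6415620446205139, 0.15953956544399261), 0.048792921006679535)
side mat ((0.6415477395057678, 0.16353245079517365), 0.049323249608278275)
```

Run:
```python
import cv2
t=cv2.imread("pics/top0.png"); s=cv2.imread("pics/side0.png")
cv2.imwrite("pics/tc2.png",cv2.resize(t[170:235,330:440],None,fx=7,fy=7,interpolation=cv2.INTER_CUBIC))
cv2.imwrite("pics/sc2.png",cv2.resize(s[145:225,245:325],None,fx=7,fy=7,interpolation=cv2.INTER_CUBIC))
cv2.imwrite("pics/tc3.png",cv2.resize(t[145:195,190:245],None,fx=10,fy=10,interpolation=cv2.INTER_CUBIC))
```

```text
(no output)
```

View pics/tc2.png

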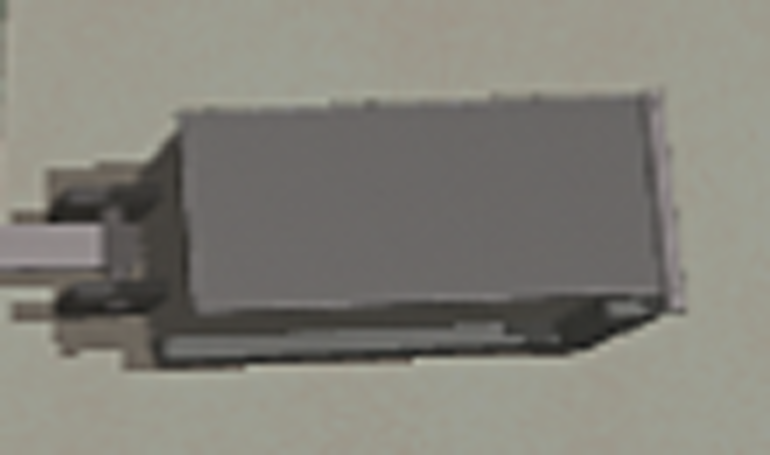

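View pics/sc2.png

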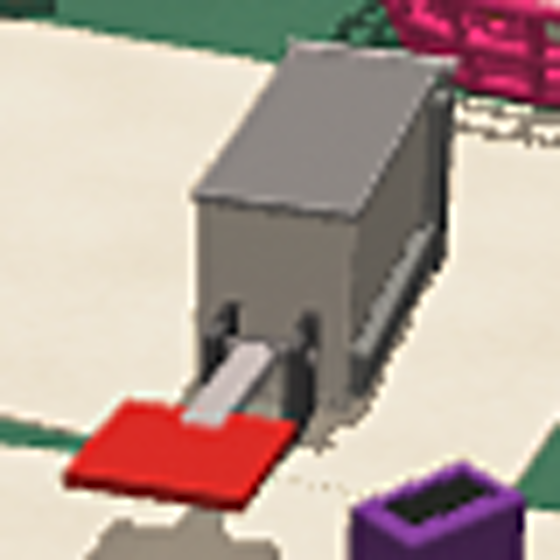

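View pics/tc3.png

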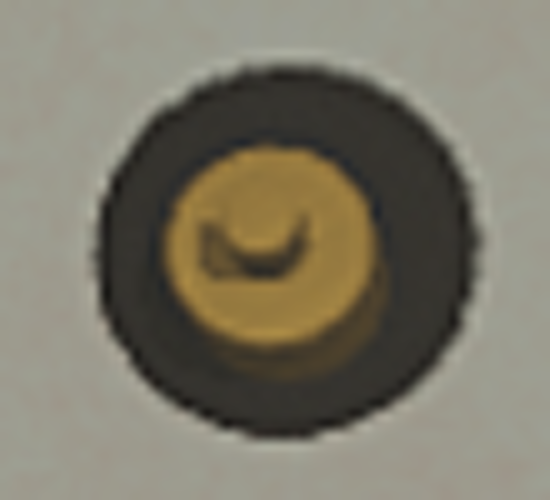

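Run:
```python
from h import *
from rig import vision
T,S=[vision.calibration(n) for n in ["top","side"]]
pr=[((356.1,186.4),(272.9,173.3)),((358.1,214.6),(296,175.4)),((425.4,211.7),(310,153.9)),((422.1,183.7),(286.4,150.7))]
X=[]
for a,b in pr:
    x,e=tri([(T,*a),(S,*b)]); X.append(x); print("lid",x.round(4),np.round(e,4), onz(T,*a,.094).round(4), onz(S,*b,.094).round(4))
for c,pts in [(T,[p[0] for p in pr]),(S,[p[1] for p in pr])]:
    q=np.array([onz(c,*p,.094) for p in pts]); m=q.mean(0); ax=(q[2]+q[3]-q[0]-q[1])/2
    print("lid centre",m.round(4),"len",np.linalg.norm(ax),"yaw",np.degrees(np.arctan2(ax[1],ax[0])))
print("weight disc top", onz(T,217.1,169.5,.044))
# knob top in side: crop
im=cv2.imread("pics/side0.png")[:,:,::-1].copy()
m=mask(im,(12,90,40),(28,255,255)); z=np.zeros_like(m); z[230:270,190:222]=m[230:270,190:222]
b=blobs(z)[0].reshape(-1,2)
for y in range(b[:,1].min(),b[:,1].max()+1,2):
    xs=b[b[:,1]==y][:,0]; print(y,xs.min(),xs.max(),end=' | ')
# paddle corners
for a,b in [((313.5,192),None),((283,192.5),(254,213))]:
    print(onz(T,*a,.053))
# bits of vase top hull
ims=cv2.imread("pics/side0.png")
```

```text
lid [ 0.5721 -0.1779  0.0894] [0.0001 0.0001] [ 0.5711 -0.1768  0.094 ] [ 0.5691 -0.1683  0.094 ]
lid [ 0.5037 -0.178   0.093 ] [0.0003 0.0003] [ 0.5032 -0.1779  0.094 ] [ 0.5034 -0.176   0.094 ]
lid [ 0.5046 -0.3398  0.0955] [0.0025 0.0025] [ 0.5073 -0.34    0.094 ] [ 0.5027 -0.3431  0.094 ]
lid [ 0.576  -0.3361  0.0973] [0.0012 0.0012] [ 0.5756 -0.3376  0.094 ] [ 0.5795 -0.3443  0.094 ]
lid centre [ 0.5393 -0.2581  0.094 ] len 0.16151109416354736 yaw -88.48359745034567
lid centre [ 0.5387 -0.2579  0.094 ] len 0.17166125179118616 yaw -88.3795229556638
weight disc top [0.63116002 0.15739138 0.044     ]
234 202 206 | 236 200 207 | 238 201 207 | 240 200 211 | 242 196 213 | 244 195 215 | 246 194 215 | 248 194 215 | 250 194 215 | 252 194 216 | 254 194 216 | 256 194 216 | 258 195 216 | 260 195 215 | 262 196 214 | 264 198 211 | [ 0.56804843 -0.07964989  0.053     ]
[ 0.56797854 -0.00468145  0.053     ]
```

Run:
```python
from h import *
from rig import state,vision
s=state()
print(plan(s,[0.63,0.157,0.22],yawq(np.radians(-88.4))))
c=vision.calibration("wrist"); cam=-np.array(c["R"]).T@c["t"]
print("cam in tool",Ro.from_quat(s["orientation"]).inv().apply(cam-s["tool_pos"]))
```

```text
(array([-0.06639402,  0.01197732, 11.62550463]), array([ 0.64926026, -0.63333842,  0.0026913 ]))
cam in tool [ 0.08256141  0.00033125 -0.16228448]
```

>>> step_arm --pt "0 0 0 0.0433 -0.0422 0 1" --pt "0 0 0 0.0433 -0.0422 0 1" --pt "0 0 0 0.0433 -0.0422 0 1" --pt "0 0 0 0.0433 -0.0422 0 1" --pt "0 0 0 0.0433 -0.0422 0 1" --pt "0 0 0 0.0433 -0.0422 0 1" --pt "0 0 0 0.0433 -0.0422 0 1" --pt "0 0 0 0.0433 -0.0422 0 1"

```text
time_s: 1.15
tool_pos: [0.4036, -0.1988, 0.2228]
orientation: [0.993, 0.115, 0.0, 0.0]
ft_force: [0.6, -1.4, -0.2]
grip_width: 1.003
```

Run:
```python
from rig import state, vision
import cv2,pickle
s=state();c=vision.calibration("wrist");im=vision.read_camera("wrist")
cv2.imwrite("pics/w1.png",im[:,:,::-1]);pickle.dump((s,c),open("pics/w1.pkl","wb"));print(s["time_s"],s["tool_pos"],s["joint_velocities"].round(3))
```

```text
1.15 [ 0.40362829 -0.1988409   0.22280483] [-0.687  0.079 -0.43  -0.073  0.085  0.013 -1.148]
```

View pics/w1.png

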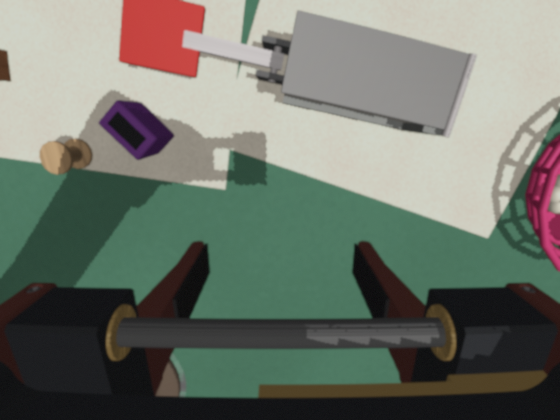

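The moving wrist view shows the lid corners at (300,13), (470,52), (446,132) and (284,92), and the paddle at (162,35). I'll go on to the weight.

>>> step_arm --pt "0 0 0 0.0433 -0.0422 0 1" --pt "0 0 0 0.0433 -0.0422 0 1" --pt "0 0 0 0.0433 -0.0422 0 1" --pt "0 0 0 0.0433 -0.0422 0 1" --pt "0 0 0 0.0433 -0.0422 0 1" --pt "0 0 5.8 0.0433 -0.0422 0 1" --pt "0 0 5.8 0.02 -0.02 0 1" --pt "0 0 0 0 0 0 1"

```text
time_s: 2.2
tool_pos: [0.6153, 0.1302, 0.2217]
orientation: [1.0, 0.016, -0.001, -0.0]
ft_force: [-0.4, -0.9, -0.2]
grip_width: 0.999
```

```bash
cat > snap.py <<'E'
import sys
from rig import state, vision
import cv2,pickle
n=sys.argv[1]
for cam in sys.argv[2:] or ["wrist"]:
    s=state();c=vision.calibration(cam);im=vision.read_camera(cam)
    f=f"pics/{n}_{cam}"
    cv2.imwrite(f+".png",im[:,:,::-1]);pickle.dump((s,c),open(f+".pkl","wb"))
print(s["time_s"],s["tool_pos"].round(4),s["ft_force"].round(2))
E
python3 snap.py w2
python3 - <<'E'
from h import *
import pickle
s,c=pickle.load(open("pics/w1.pkl","rb"))
q=np.array([onz(c,*p,.094) for p in [(284,92),(301,13),(473,52),(447,133)]]);print(q.round(4),q.mean(0)); print(onz(c,162,35,.053))
E
```

```text
2.2 [0.6153 0.1302 0.2217] [-0.36 -0.87 -0.24]
[[ 0.5049 -0.1787  0.094 ]
 [ 0.572  -0.178   0.094 ]
 [ 0.5804 -0.3384  0.094 ]
 [ 0.5062 -0.3415  0.094 ]] [ 0.54087656 -0.25913306  0.094     ]
[ 0.53402114 -0.04491614  0.053     ]
```

View pics/w2_wrist.png

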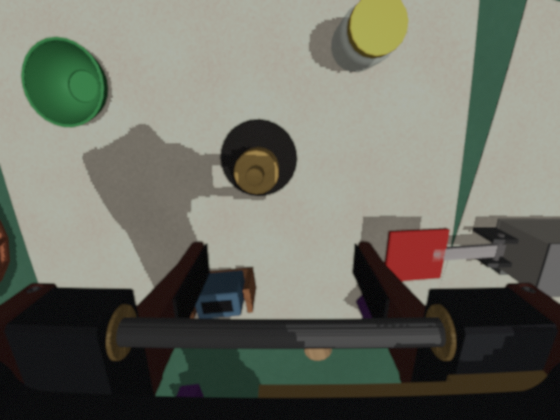

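Run:
```python
from h import *
import pickle
s,c=pickle.load(open("pics/w2_wrist.pkl","rb"))
im=cv2.imread("pics/w2_wrist.png"); 
cv2.imwrite("pics/w2c.png",cv2.resize(im[110:205,210:310],None,fx=6,fy=6,interpolation=cv2.INTER_CUBIC))
i2=im[:,:,::-1].copy()
d=((i2.max(2)<62)*255).astype(np.uint8)|mask(i2,(12,90,40),(28,255,255)); z=np.zeros_like(d); z[115:200,215:302]=d[115:200,215:302]
b=cv2.convexHull(blobs(z)[0]).reshape(-1,2); print("mat",cv2.minEnclosingCircle(np.array([onz(c,*p,.004)[:2] for p in b if p[1]<165],np.float32)))
print("body disc",onz(c,256,171,.044),"knob",onz(c,255,176,.07))
print(cv2.minEnclosingCircle(b.astype(np.float32)))
```

```text
mat ((0.6439567804336548, 0.1600562334060669), 0.04843509569764137)
body disc [0.63460591 0.15910587 0.044     ] knob [0.63398844 0.15809058 0.07      ]
((257.9764404296875, 157.4652557373047), 37.86952590942383)
```

View pics/w2c.png

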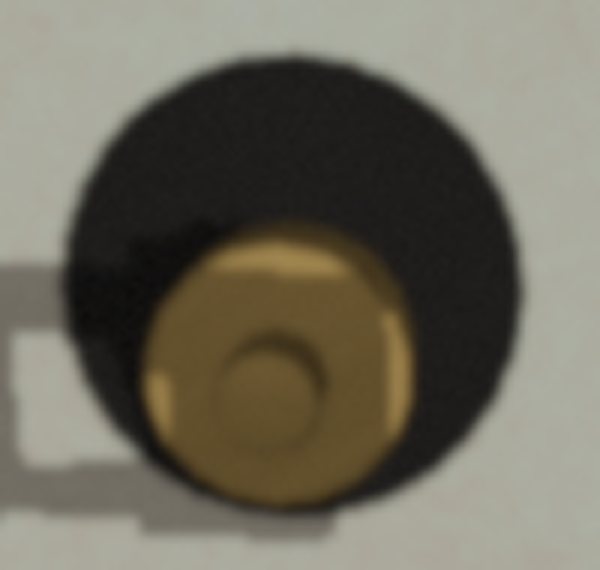

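Run:
```python
from h import *
import pickle
from rig import vision,state
s,c=pickle.load(open("pics/w2_wrist.pkl","rb"));T=vision.calibration("top");S=vision.calibration("side")
print(tri([(c,254.8,176),(T,216.5,167),(S,204,236)]),tri([(c,254.8,176),(S,204,236)]))
print(plan(s,[.634,.1585,.10],yawq(np.radians(-88.4))), onz(S,204,236,.07), onz(T,216.5,167,.07))
```

```text
(array([0.63278506, 0.15754941, 0.06682676]), [np.float64(0.0011577047240963867), np.float64(0.0019336762714377662), np.float64(0.0011121811219026985)]) (array([0.6334565 , 0.15842334, 0.06790477]), [np.float64(0.00011143407529798446), np.float64(0.00011143407529801009)])
(array([-0.05714147,  0.07299399,  0.20109411]), array([ 0.01972012, -0.02758597,  0.1216588 ])) [0.63186995 0.16131422 0.07      ] [0.63023519 0.1560396  0.07      ]
```

>>> step_arm --pt "0 0 0.2 0.0192 -0.0276 0.04 1" --pt "0 0 0 0 0 0.05 1" --pt "0 0 0 0 0 0.044 1" --pt "0 0 0 0 0 0.04 1" --pt "0 0 0 0 0 0 1" --pt "0 0 0 0 0 0 1"

```text
time_s: 3.0
tool_pos: [0.6344, 0.1552, 0.0504]
orientation: [1.0, 0.012, 0.001, -0.0]
ft_force: [0.3, 0.9, 0.2]
grip_width: 1.001
```

```bash
python3 snap.py w3 wrist side
```

```text
3.05 [0.6348 0.1556 0.0509] [ 0.18 -0.08  0.78]
```

View pics/w3_wrist.png

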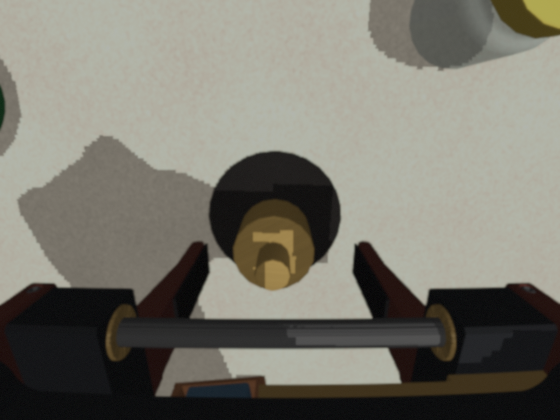

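View pics/w3_side.png

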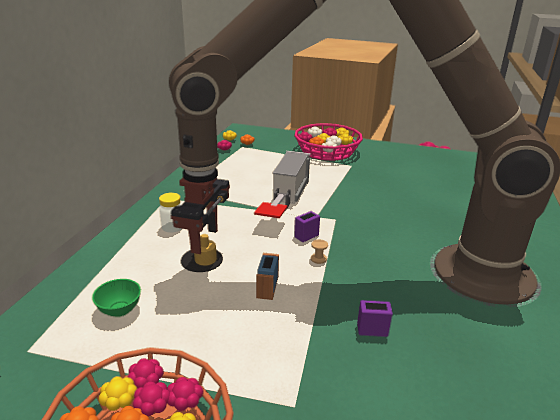

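Run:
```python
from h import *
import pickle
from rig import vision,state
s,c=pickle.load(open("pics/w3_wrist.pkl","rb"))
print(proj(c,[*s["tool_pos"][:2],.07]), onz(c,272.5,275,.07))
im=cv2.imread("pics/w3_wrist.png"); cv2.imwrite("pics/w3c.png",cv2.resize(im[190:300,220:330],None,fx=5,fy=5))
print(plan(state(),[.634,.158,.047],yawq(np.radians(-88.4))))
```

```text
(np.float64(279.8340244565955), np.float64(273.7640456503493)) [0.63355573 0.15919399 0.07      ]
(array([-0.0347751 , -0.1929539 , -0.19875241]), array([-0.00092529, -0.00220701,  0.00405565]))
```

View pics/w3c.png

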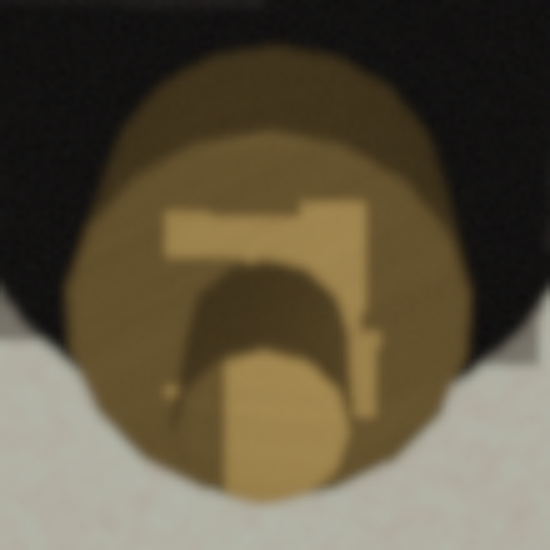

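>>> step_arm --pt "0 0 0 -0.001 -0.0035 0.0015 1" --pt "0 0 0 0 0 0.002 0.6" --pt "0 0 0 0 0 0 0.2" --pt "0 0 0 0 0 0 0" --pt "0 0 0 0 0 0 0" --pt "0 0 0 0 0 0 0" --grip_force 40

```text
time_s: 3.85
tool_pos: [0.6325, 0.1594, 0.0451]
orientation: [1.0, 0.012, -0.0, 0.0]
ft_force: [-0.2, -0.1, 0.2]
grip_width: 0.472
```

```bash
python3 snap.py w4 wrist
python3 - <<'E'
from rig import state
s=state();print(s["grip_width"],s["ft_torque"].round(3))
E
```

```text
3.85 [0.6325 0.1594 0.0451] [-0.17 -0.09  0.22]
0.42825693199449927 [ 0.002  0.005 -0.026]
```

View pics/w4_wrist.png

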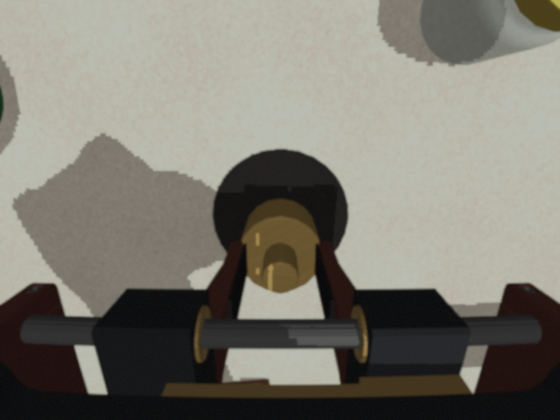

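>>> step_arm --pt "0 0 0 0.0005 0 -0.0018 0" --pt "0 0 0 0 0 0 0" --pt "0 0 0 0 0 0 0" --pt "0 0 0 0 0 0 0" --pt "0 0 0 0 0 0 0"

```text
time_s: 4.53
tool_pos: [0.6332, 0.1597, 0.0472]
orientation: [1.0, 0.012, 0.0, -0.0]
ft_force: [-0.4, 0.7, 1.3]
grip_width: 0.221
```

```bash
python3 snap.py w5 wrist
python3 - <<'E'
from rig import state
s=state();print(s["grip_width"],s["ft_torque"].round(3))
E
```

```text
4.525 [0.6332 0.1597 0.0472] [-0.4   0.74  1.3 ]
0.22015075390936362 [ 0.362 -0.153  0.022]
```

View pics/w5_wrist.png

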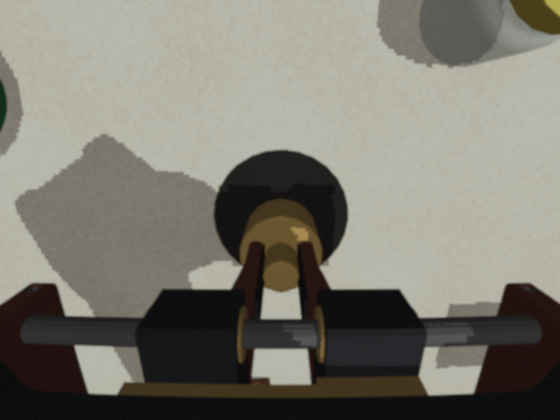

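>>> step_arm --pt "0 0 0 0 0 -0.02 0" --pt "0 0 0 0 0 -0.04 0" --pt "0 0 0 0 0 -0.045 0" --pt "0 0 0 -0.02 0.038 0 0" --pt "0 0 0 -0.0235 0.045 0 0" --pt "0 0 0 -0.0235 0.045 0 0" --pt "0 0 0 -0.021 0.04 0 0" --pt "0 0 0 -0.0158 0.032 0 0"

```text
time_s: 5.58
tool_pos: [0.5321, -0.0456, 0.1521]
orientation: [1.0, 0.012, -0.001, 0.001]
ft_force: [0.4, -0.4, -5.9]
grip_width: 0.217
```

>>> step_arm --pt "0 0 0 0 0 0 0" --pt "0 0 0 0 0 0 0"

```text
time_s: 5.82
tool_pos: [0.534, -0.0428, 0.1523]
orientation: [1.0, 0.012, -0.0, -0.0]
ft_force: [0.7, 0.3, -7.3]
grip_width: 0.217
```

```bash
python3 snap.py w6 wrist side
python3 - <<'E'
from h import *
from rig import state
s=state();print(s["grip_width"],s["ft_torque"].round(3)); print(plan(s,[.534,-.0425,.105],yawq(np.radians(-88.4))))
E
```

```text
5.875 [ 0.5343 -0.0422  0.1522] [-0.53  0.14 -7.34]
0.21518541091788845 [ 0.046  0.031 -0.058]
(array([-0.03173559, -0.00344185, -0.08581635]), array([-0.00038693,  0.00062698,  0.04714814]))
```

View pics/w6_wrist.png

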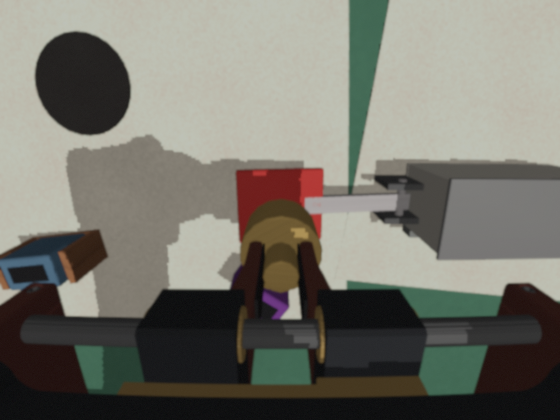

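View pics/w6_side.png

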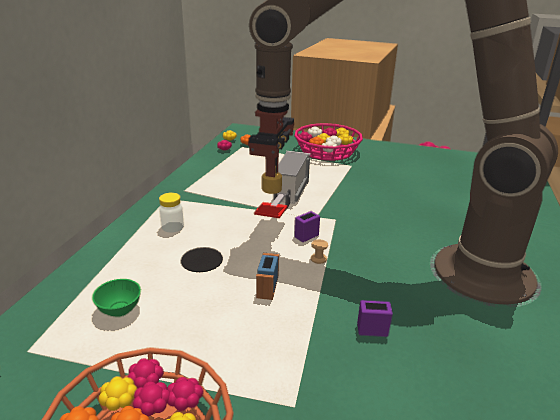

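Run:
```python
from h import *
import pickle
s,c=pickle.load(open("pics/w6_wrist.pkl","rb"))
a,b=onz(c,237,171,.058),onz(c,322.5,169,.048);print("paddle outer/inner far corners",a,b,"centre x",(a+b)[0]/2-.035,"y",(a+b)[1]/2)
im=cv2.imread("pics/w6_wrist.png")[:,:,::-1].copy()
d=((im.max(2)<50)*255).astype(np.uint8);z=np.zeros_like(d);z[25:140,30:140]=d[25:140,30:140]
bb=cv2.convexHull(blobs(z)[0]).reshape(-1,2);print("mat",cv2.minEnclosingCircle(np.array([onz(c,*p,.004)[:2] for p in bb],np.float32)))
```

```text
paddle outer/inner far corners [ 0.56875055 -0.00413607  0.058     ] [ 0.57063168 -0.08042856  0.048     ] centre x 0.5346911143428414 y -0.04228231611841801
mat ((0.6430586576461792, 0.15871430933475494), 0.04828130453824997)
```

>>> step_arm --pt "0 0 0 0 0 0.03 0" --pt "0 0 0 0 0 0.02 0" --pt "0 0 0 0 0 0.004 0" --pt "0 0 0 0 0 0.004 0" --pt "0 0 0 0 0 0.004 0" --pt "0 0 0 0 0 0.004 0" --pt "0 0 0 0 0 0.004 0"

```text
time_s: 6.8
tool_pos: [0.5348, -0.0429, 0.0822]
orientation: [1.0, 0.012, 0.001, -0.0]
ft_force: [-0.4, 2.4, -2.8]
grip_width: 0.223
```

>>> step_arm --pt "-1.8 0 0 0 -0.0014 0.004 0" --pt "-1.8 0 0 0 -0.0014 0.004 0" --pt "-1.8 0 0 0 -0.0013 0.004 0" --pt "-1.8 0 0 0 -0.0013 0.003 0" --pt "0 0 0 0 0 0 0" --pt "0 0 0 0 0 0 0"

```text
time_s: 7.55
tool_pos: [0.5341, -0.0385, 0.0667]
orientation: [0.998, 0.012, 0.001, 0.063]
ft_force: [-0.7, 0.9, -5.2]
grip_width: 0.219
```

```bash
python3 snap.py w7 side top
python3 - <<'E'
from h import *
import cv2
a=cv2.imread("pics/w7_side.png")[100:300,190:390];b=cv2.imread("pics/w7_top.png")[130:330,240:440]
cv2.imwrite("pics/w7c.png",cv2.hconcat([cv2.resize(x,None,fx=2,fy=2) for x in (a,b)]))
E
```

```text
7.6 [ 0.5341 -0.0386  0.0667] [-0.54  0.83 -7.22]
```

View pics/w7c.png

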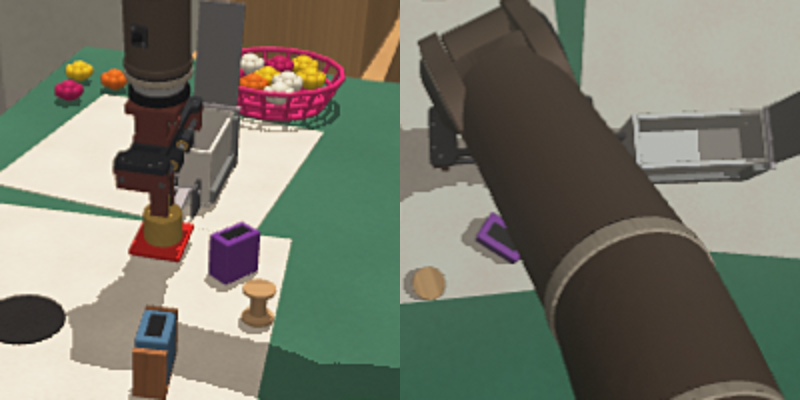

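Run:
```python
from h import *
from rig import state
s=state();R=Ro.from_quat(s["orientation"]);print(R.as_matrix().round(3)); print("underside centre",s["tool_pos"]+R.apply([0,0,.0432]),s["ft_force"],s["time_s"])
```

```text
[[ 1.     0.024  0.003]
 [ 0.024 -0.992 -0.125]
 [ 0.     0.125 -0.992]]
underside centre [ 0.53425741 -0.0441303   0.02388239] [-1.17373639  1.06270453 -4.98197787] 7.65
```

>>> step_arm --pt "0 0 0 0 0 0.001 0" --pt "0 0 0 0 0 0 0"

```text
time_s: 7.9
tool_pos: [0.5342, -0.0387, 0.066]
orientation: [0.998, 0.012, 0.001, 0.063]
ft_force: [-0.8, 1.0, -3.2]
grip_width: 0.216
```

>>> step_arm --pt "0 0 0 0 0 0 0.3" --pt "0 0 0 0 0 0 0.5" --pt "0 0 0 0 0 0 0.6" --pt "0 0 0 0 0 0 0.6" --pt "0 0 0 0 0 0 0.6"

```text
time_s: 8.52
tool_pos: [0.5342, -0.0385, 0.0658]
orientation: [0.998, 0.012, 0.001, 0.063]
ft_force: [-0.1, -0.6, 0.1]
grip_width: 0.598
```

```bash
python3 snap.py w8 wrist side
python3 - <<'E'
import cv2
a=cv2.imread("pics/w8_wrist.png");b=cv2.imread("pics/w8_side.png")[100:300,190:390]
cv2.imwrite("pics/w8c.png",cv2.hconcat([cv2.resize(a,(533,400)),cv2.resize(b,(266,266)).copy() if 0 else cv2.copyMakeBorder(cv2.resize(b,(266,266)),0,134,0,0,cv2.BORDER_CONSTANT)]))
E
```

```text
8.575 [ 0.5341 -0.0385  0.0657] [ 0.44 -0.67  0.49]
```

View pics/w8c.png

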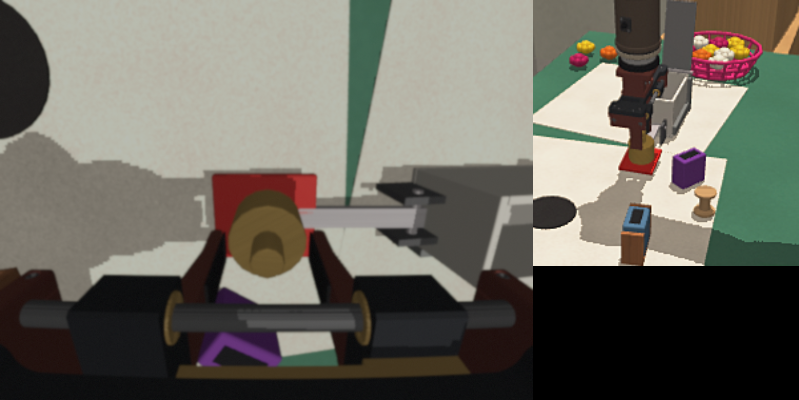

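>>> step_arm --pt "0 0 0 0 0 -0.02 0.6" --pt "0 0 0 0 0 -0.05 0.8" --pt "7.2 0 0 0 0 -0.05 1" --pt "0 0 0 -0.016 -0.05 -0.02 1" --pt "0 0 0 -0.016 -0.054 -0.015 1" --pt "0 0 0 -0.016 -0.054 0 1" --pt "0 0 0 -0.016 -0.05 0 1" --pt "0 0 -10.6 0 0 0 1"

```text
time_s: 9.62
tool_pos: [0.4626, 0.1876, 0.2203]
orientation: [0.994, 0.109, 0.0, -0.001]
ft_force: [0.7, 0.0, -0.2]
grip_width: 1.001
```

>>> step_arm --pt "0 0 -10.6 0 0 0 1" --pt "0 0 -10.6 0 0 0 1" --pt "0 0 -10.6 0 0 0 1" --pt "0 0 -10.6 0 0 0 1" --pt "0 0 -10.6 0 0 0 1" --pt "0 0 -10.6 0 0 0 1" --pt "0 0 -10.6 0 0 0 1" --pt "0 0 -10.6 0 0 0 1"

```text
time_s: 10.62
tool_pos: [0.4645, 0.1828, 0.2198]
orientation: [0.661, 0.75, -0.0, 0.0]
ft_force: [-0.6, -0.4, -0.2]
grip_width: 0.998
```

```bash
python3 snap.py w9 wrist side
python3 - <<'E'
from h import *
from rig import state
s=state();print(s["qpos"].round(2)); print(plan(s,[.4635,.206,.15],yawq(np.radians(7.5))))
E
```

```text
10.675 [0.4645 0.1828 0.2197] [-0.45 -0.    0.43]
[ 0.22  0.31 -0.84  1.86  0.26  1.09 -0.59]
(array([-0.01847782, -0.00237319, -0.55592374]), array([0.02321547, 0.0018638 , 0.06965348]))
```

View pics/w9_wrist.png

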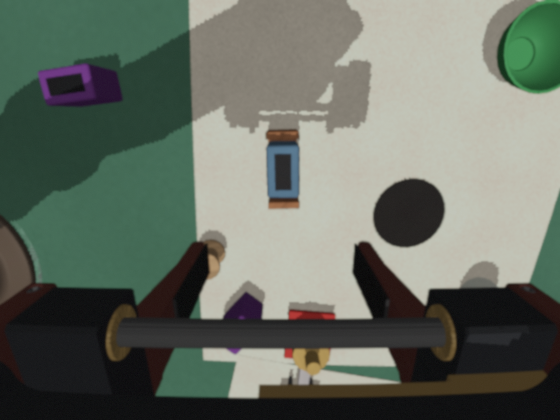

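View pics/w9_side.png

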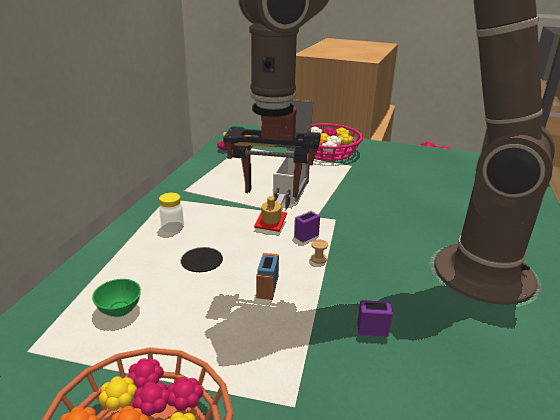

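Run:
```python
from h import *
import pickle
from rig import vision,state
s,c=pickle.load(open("pics/w9_wrist.pkl","rb"));S=vision.calibration("side");T=vision.calibration("top")
im=cv2.imread("pics/w9_wrist.png"); cv2.imwrite("pics/w9c.png",cv2.resize(im[120:215,240:325],None,fx=6,fy=6,interpolation=cv2.INTER_CUBIC))
i=im[:,:,::-1].copy()
d=((i.max(2)<50)*255).astype(np.uint8);z=np.zeros_like(d);z[148:195,272:296]=d[148:195,272:296]
b=blobs(z)[0];M=cv2.moments(b);sl=(M['m10']/M['m00'],M['m01']/M['m00']);print("slot",sl,cv2.minAreaRect(b))
bl=mask(i,(95,60,40),(118,255,255));z=np.zeros_like(d);z[130:210,262:305]=bl[130:210,262:305]
b=cv2.convexHull(blobs(z)[0]);print("blue",cv2.minAreaRect(b))
print(tri([(c,*sl),(S,267.47,262.35)]),tri([(c,*sl),(T,195.44,236.1)]),tri([(c,*sl),(T,195.44,236.1),(S,267.47,262.35)]),onz(c,*sl,.065))
w=np.array([onz(c,*p,.065)[:2] for p in b.reshape(-1,2)],np.float32);print("world rect",cv2.minAreaRect(w))
z=mask(i,(3,60,30),(16,255,255)); 
for y0,y1 in [(125,145),(195,212)]:
    q=np.zeros_like(z);q[y0:y1,260:306]=z[y0:y1,260:306];bb=blobs(q)[0];print(cv2.boundingRect(bb),cv2.minAreaRect(bb))
```

```text
slot (282.6322930800543, 171.96110357304386) ((282.5, 172.0), (32.0, 13.0), 90.0)
blue ((282.5, 169.5), (55.0, 31.0), 90.0)
(array([0.4634783 , 0.20640005, 0.06472248]), [np.float64(0.00017770103626079406), np.float64(0.00017770103626078056)]) (array([0.46328571, 0.20624587, 0.0641398 ]), [np.float64(4.323051440350563e-05), np.float64(4.3230514403595855e-05)]) (array([0.4633985 , 0.20628106, 0.0645793 ]), [np.float64(9.000301527467451e-05), np.float64(0.0002243445156045585), np.float64(0.000295310393624554)]) [0.46330243 0.20639215 0.065     ]
world rect ((0.4631047248840332, 0.2082526683807373), (0.033171769231557846, 0.06038590520620346), 8.097935676574707)
(266, 129, 33, 13) ((282.0155334472656, 134.90325927734375), (11.260905265808105, 32.16852569580078), 87.79740142822266)
(268, 199, 31, 10) ((283.0, 203.5), (9.0, 30.0), 90.0)
```

View pics/w9c.png

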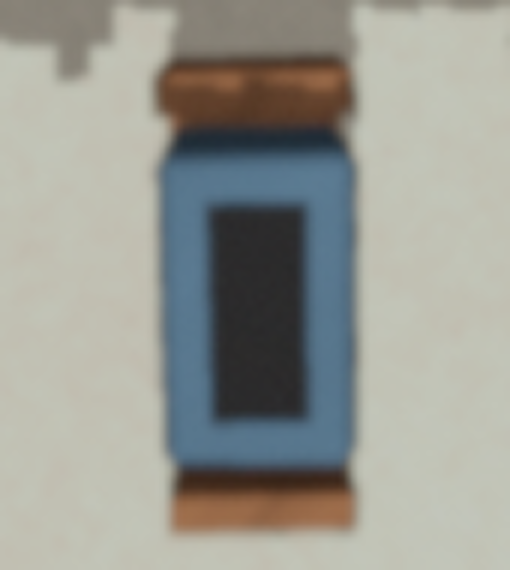

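>>> step_arm --pt "0 0 -1 0.0235 0.0018 0 1" --pt "0 0 0 0 0 0.05 1" --pt "0 0 0 0 0 0.06 1" --pt "0 0 0 0 0 0.05 1" --pt "0 0 0 0 0 0.03 1" --pt "0 0 0 0 0 0 1"

```text
time_s: 11.48
tool_pos: [0.462, 0.2058, 0.028]
orientation: [0.658, 0.753, -0.002, -0.001]
ft_force: [-0.6, -1.0, 0.5]
grip_width: 1.002
```

```bash
python3 snap.py w10 wrist
python3 - <<'E'
from h import *
from rig import state
s=state();print(plan(s,[.4634,.2063,.026],yawq(np.radians(7.9))))
E
```

```text
11.475 [0.462  0.2058 0.028 ] [-0.61 -0.98  0.51]
(array([-0.08875457,  0.01409866, -0.20757838]), array([-0.0002684 ,  0.00024268,  0.00358073]))
```

View pics/w10_wrist.png

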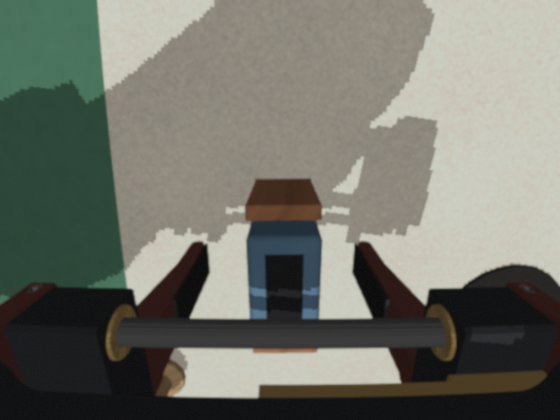

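>>> step_arm --pt "0 0 0 0 0 0.0015 0" --pt "0 0 0 0 0 0 0" --pt "0 0 0 0 0 0 0" --pt "0 0 0 0 0 0 0" --pt "0 0 0 0 0 0 0" --pt "0 0 0 0 0 0 0" --pt "0 0 0 0 0 0 0" --pt "0 0 0 0 0 0 0" --grip_force 18

```text
time_s: 12.52
tool_pos: [0.4636, 0.2064, 0.0283]
orientation: [0.657, 0.754, 0.0, 0.0]
ft_force: [0.6, -0.5, 3.0]
grip_width: 0.409
```

>>> step_arm --pt "0 0 0 0 0 -0.01 0" --pt "0 0 0 0 0 -0.025 0" --pt "0 0 0 0 0 -0.035 0" --pt "0 0 0 0 0 -0.025 0" --pt "0 0 0 0.037 0.026 0 0" --pt "0 0 0 0.038 0.027 0 0" --pt "0 0 0 0.038 0.027 0 0" --pt "0 0 6.3 0.037 0.027 0 0"

```text
time_s: 13.52
tool_pos: [0.5496, 0.3706, 0.1234]
orientation: [0.698, 0.716, -0.0, -0.0]
ft_force: [0.1, -0.1, -1.0]
grip_width: 0.414
```

>>> step_arm --pt "0 0 0 0 0 0.03 0" --pt "0 0 0 0 0 0.03 0" --pt "0 0 0 0 0 0.02 0" --pt "0 0 0 0 0 0.005 0" --pt "0 0 0 0 0 0 0"

```text
time_s: 14.15
tool_pos: [0.5494, 0.3698, 0.0388]
orientation: [0.698, 0.716, 0.0, -0.0]
ft_force: [-0.1, 1.1, -1.0]
grip_width: 0.407
```

```bash
python3 snap.py w11 wrist side
```

```text
14.2 [0.5496 0.37   0.0393] [ 0.67  0.23 -0.62]
```

View pics/w11_wrist.png

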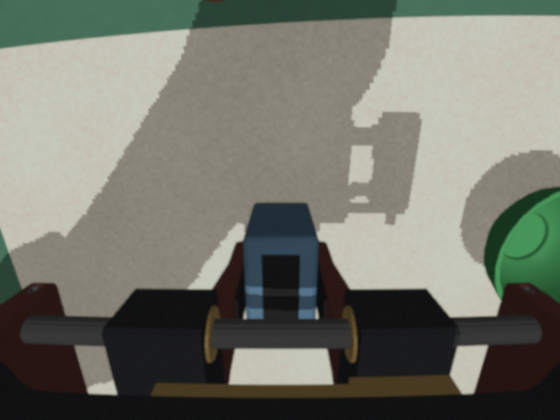

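View pics/w11_side.png

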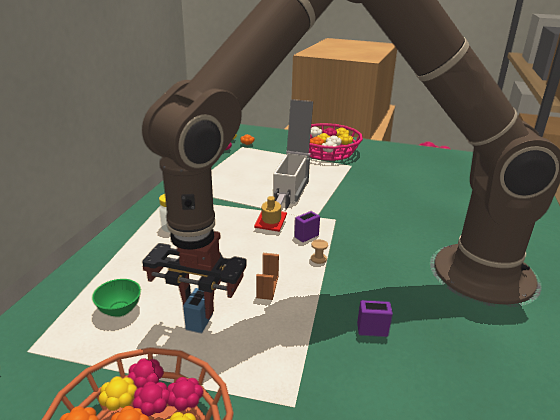

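>>> step_arm --pt "0 0 0 0 0 0.008 0" --pt "0 0 0 0 0 0.004 0" --pt "0 0 0 0 0 0.0015 0" --pt "0 0 0 0 0 0.0015 0" --pt "0 0 0 0 0 0 0"

```text
time_s: 14.88
tool_pos: [0.5492, 0.3698, 0.0234]
orientation: [0.698, 0.716, 0.0, 0.0]
ft_force: [-0.1, -0.4, -0.1]
grip_width: 0.413
```

>>> step_arm --pt "0 0 0 0 0 0.0005 0" --pt "0 0 0 0 0 0 0.5" --pt "0 0 0 0 0 0 0.7" --pt "0 0 0 0 0 0 0.85" --pt "0 0 0 0 0 0 0.9" --pt "0 0 0 0 0 0 0.9" --pt "0 0 0 0 0 0 0.9"

```text
time_s: 15.75
tool_pos: [0.5491, 0.3696, 0.0228]
orientation: [0.698, 0.716, 0.0, 0.0]
ft_force: [-0.1, -0.3, 0.0]
grip_width: 0.897
```

```bash
python3 snap.py w12 wrist side;python3 - <<'E'
import cv2
a=cv2.imread("pics/w12_wrist.png");b=cv2.imread("pics/w12_side.png")[220:350,130:260]
cv2.imwrite("pics/w12c.png",cv2.hconcat([cv2.resize(a,(400,300)),cv2.resize(b,(300,300))]))
E
```

```text
15.8 [0.5491 0.3696 0.0227] [-0.2  -1.28 -0.61]
```

View pics/w12c.png

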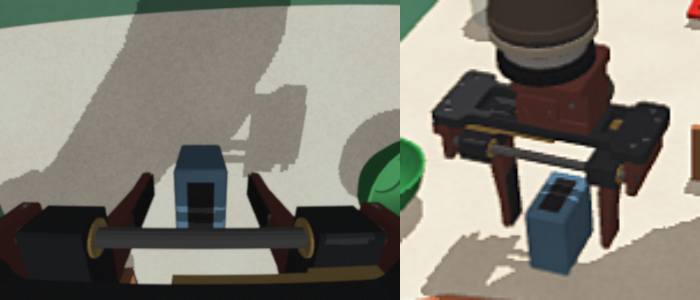

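>>> step_arm --pt "0 0 0 0 0 -0.02 0.95" --pt "0 0 0 0 0 -0.05 1" --pt "0 0 0 0 0 -0.06 1" --pt "0 0 10 0 0 -0.04 1" --pt "0 0 10 0 0 0 1" --pt "0 0 10 0 0 0 1" --pt "0 0 10 0 0 0 1" --pt "0 0 10 0 0 0 1"

```text
time_s: 16.85
tool_pos: [0.549, 0.37, 0.1945]
orientation: [0.936, 0.352, 0.001, -0.0]
ft_force: [0.0, -0.0, 0.5]
grip_width: 0.999
```

>>> step_arm --pt "0 0 10 0 0 0 1" --pt "0 0 10 0 0 0 1" --pt "0 0 10 0 0 0 1" --pt "0 0 10 0 0 0 1" --pt "0 0 0 0 0 0 1"

```text
time_s: 17.48
tool_pos: [0.549, 0.3702, 0.1943]
orientation: [1.0, 0.014, 0.001, -0.0]
ft_force: [-0.3, 0.3, -0.2]
grip_width: 0.996
```

```bash
python3 snap.py w13 wrist side
python3 - <<'E'
from h import *
import pickle
from rig import vision,state
s,c=pickle.load(open("pics/w13_wrist.pkl","rb"));S=vision.calibration("side")
im=cv2.imread("pics/w13_wrist.png")
print(proj(c,[.549,.3696,.06]))
print(s["qpos"].round(2),plan(s,[.549,.3696,.025],yawq(np.radians(-88.4))))
E
```

```text
17.525 [0.549  0.3701 0.194 ] [ 0.01 -0.41  0.19]
(np.float64(280.8247588583856), np.float64(198.12369665404952))
[-0.41  0.53 -0.37  1.51  0.2   1.14 -2.37] (array([-0.05109085, -0.06543062,  0.03141899]), array([-1.61643095e-04,  7.08131312e-04,  1.69259349e-01]))
```

View pics/w13_wrist.png

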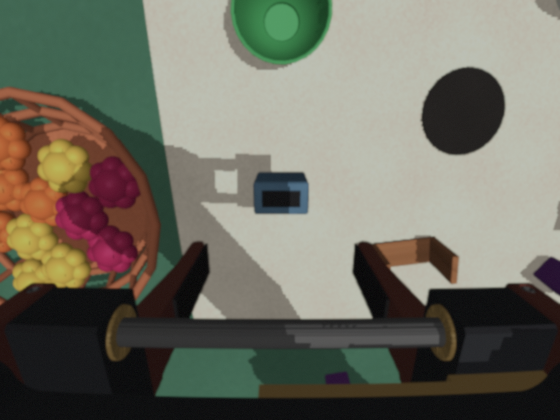

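View pics/w13_side.png

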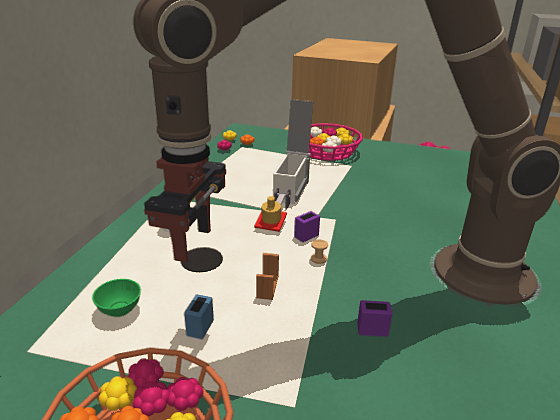

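Run:
```python
from h import *
import pickle
s,c=pickle.load(open("pics/w13_wrist.pkl","rb"));S=pickle.load(open("pics/w13_side.pkl","rb"))[1]
im=cv2.imread("pics/w13_wrist.png")[:,:,::-1].copy();si=cv2.imread("pics/w13_side.png")[:,:,::-1].copy()
def slot(i,y0,y1,x0,x1,t):
    d=((i.max(2)<t)*255).astype(np.uint8);z=np.zeros_like(d);z[y0:y1,x0:x1]=d[y0:y1,x0:x1]
    b=blobs(z,5)[0];M=cv2.moments(b);print(cv2.minAreaRect(b));return M['m10']/M['m00'],M['m01']/M['m00']
a=slot(im,188,210,258,303,42);b=slot(si,294,312,184,211,50);print(a,b,tri([(c,*a),(S,*b)]),onz(c,*a,.06))
for z in (0,.05,.1): print("basket edge",onz(c,160,215,z))
for n,z,k in(("w13_wrist",im,0),):
    pass
```

```text
((280.5, 198.5), (15.0, 35.0), 90.0)
((197.64047241210938, 304.2752990722656), (7.949984550476074, 16.747966766357422), 32.0053825378418)
(279.7895266868077, 198.56327626720375) (197.7549019607843, 304.27450980392155) (array([0.548819  , 0.37083929, 0.06033922]), [np.float64(0.00028128469509096403), np.float64(0.0002812846950910757)]) [0.54849461 0.37066367 0.06      ]
basket edge [5.05518457e-01 5.23617294e-01 5.55111512e-17]
basket edge [0.52316755 0.50235648 0.05      ]
basket edge [0.54081664 0.48109567 0.1       ]
```

>>> step_arm --pt "0 0 0 0 0 0.05 1" --pt "0 0 0 0 0 0.055 1" --pt "0 0 0 0 0 0.04 1" --pt "0 0 0 0 0 0.0235 1" --pt "0 0 0 0 0 0 1" --pt "0 0 0 0 0 0 1"

```text
time_s: 18.32
tool_pos: [0.5498, 0.3702, 0.0256]
orientation: [1.0, 0.014, 0.001, -0.001]
ft_force: [-0.4, -0.2, -0.1]
grip_width: 0.994
```

>>> step_arm --pt "0 0 0 0 0 0 0" --pt "0 0 0 0 0 0 0" --pt "0 0 0 0 0 0 0" --pt "0 0 0 0 0 0 0" --pt "0 0 0 0 0 0 0" --pt "0 0 0 0 0 0 0" --grip_force 20

```text
time_s: 19.08
tool_pos: [0.5493, 0.3698, 0.0247]
orientation: [1.0, 0.013, 0.0, -0.0]
ft_force: [0.3, -0.9, 4.9]
grip_width: 0.663
```

```bash
python3 snap.py w14 wrist
python3 - <<'E'
from rig import state
s=state();print(s["grip_width"]*88,s["tool_pos"],s["qpos"].round(2))
E
```

```text
19.075 [0.5493 0.3698 0.0247] [ 0.27 -0.86  4.93]
58.06661366848449 [0.54931863 0.36976291 0.02474378] [-0.44  0.71 -0.33  1.64  0.28  0.84 -2.43]
```

View pics/w14_wrist.png

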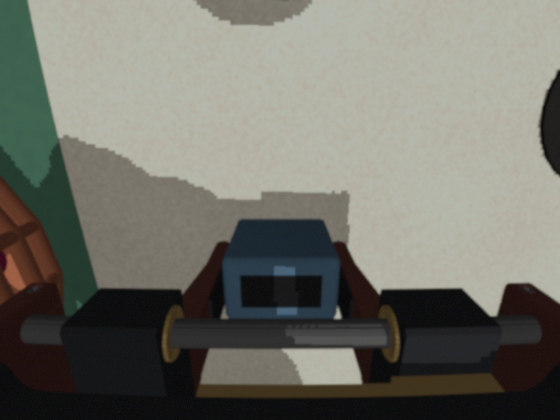

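>>> step_arm --pt "0 0 0 0 0 -0.015 0" --pt "0 0 0 0 0 -0.04 0" --pt "0 0 0 0 0 -0.05 0" --pt "0 0 0 -0.004 0.03 -0.04 0" --pt "0 0 0 -0.0073 0.0544 -0.02 0" --pt "0 0 0 -0.0073 0.0544 0 0" --pt "0 0 0 -0.0073 0.0544 0 0" --pt "0 0 0 -0.0073 0.0544 0 0"

```text
time_s: 20.12
tool_pos: [0.522, 0.1194, 0.1899]
orientation: [1.0, 0.013, 0.0, 0.0]
ft_force: [0.7, -0.7, -1.9]
grip_width: 0.661
```

>>> step_arm --pt "0 0 0 -0.0073 0.0544 0 0" --pt "0 0 0 -0.0073 0.0544 0 0" --pt "0 0 0 -0.0073 0.0544 0 0" --pt "0 0 0 -0.0073 0.0544 0 0" --pt "0 0 0 -0.0073 0.0544 0 0" --pt "0 0 0 -0.0073 0.0544 0 0" --pt "0 0 0 -0.0035 0.025 0 0" --pt "0 0 0 0 0 0 0"

```text
time_s: 21.12
tool_pos: [0.4837, -0.2335, 0.1895]
orientation: [1.0, 0.011, -0.0, 0.0]
ft_force: [-0.3, 1.0, -0.6]
grip_width: 0.658
```

```bash
python3 snap.py w15 wrist side
python3 - <<'E'
from rig import state
s=state();print(s["grip_width"]*88,s["qpos"].round(2))
E
```

```text
21.175 [ 0.4843 -0.2315  0.1895] [ 0.73  1.05 -1.68]
57.9793493394085 [ 0.5   0.3  -0.19  1.84  0.06  1.   -1.25]
```

View pics/w15_wrist.png

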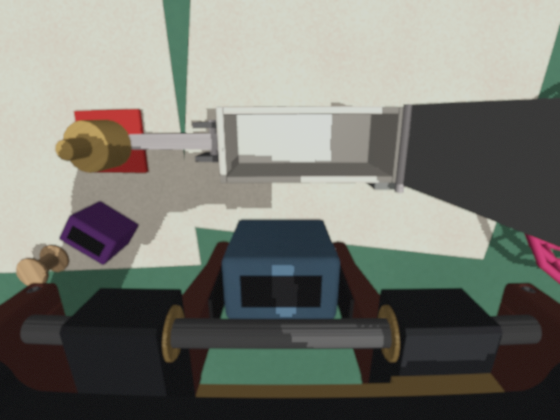

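View pics/w15_side.png

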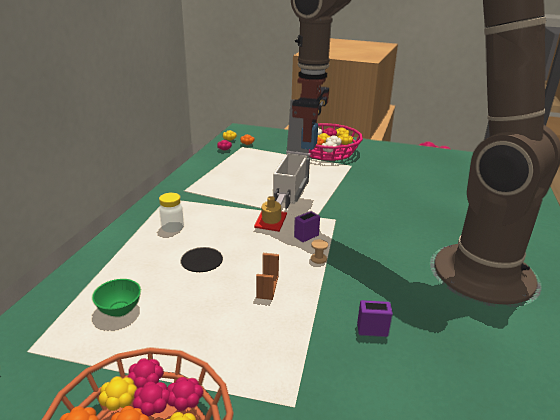

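Run:
```python
import cv2
im=cv2.imread("pics/w15_wrist.png")
cv2.imwrite("pics/w15c.png",cv2.resize(im[90:200,205:415],None,fx=3.8,fy=3.8,interpolation=cv2.INTER_CUBIC))
```

```text
(no output)
```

View pics/w15c.png

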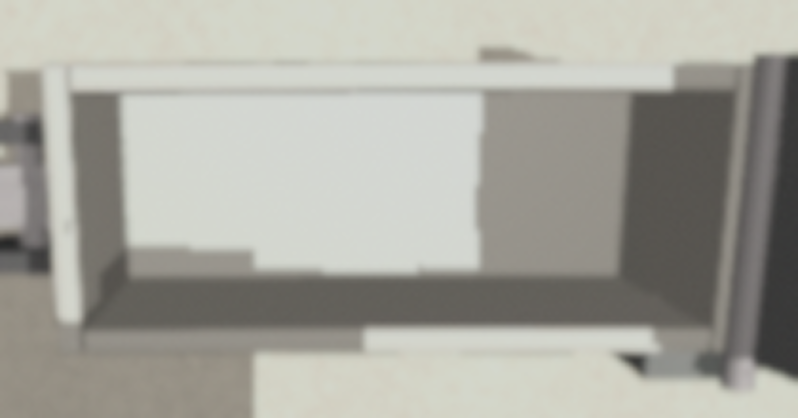

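Run:
```python
from h import *
import pickle
s,c=pickle.load(open("pics/w15_wrist.pkl","rb"))
f=lambda x,y,z:onz(c,205+(x+.5)/3.8-.5,90+(y+.5)/3.8-.5,z)
q=np.array([f(72,92,.09),f(83,326,.09),f(713,328,.09),f(735,92,.09)]);print(q.round(4));m=q.mean(0);ax=(q[2]+q[3]-q[0]-q[1])/2
print("inner centre",m,"L",np.linalg.norm(ax),"W",np.linalg.norm((q[0]+q[3]-q[1]-q[2])/2),"yaw",np.degrees(np.arctan2(ax[1],ax[0])))
print("far/near edge yaw",[np.degrees(np.arctan2(*(b-a)[[1,0]])) for a,b in [(q[0],q[3]),(q[1],q[2])]])
fl=[f(128,277,.006),f(618,277,.006)];print("floor near",fl, "len",np.linalg.norm(fl[1]-fl[0]))
o=[f(45,66,.09),f(60,350,.09)];print("outer left",o)
from rig import state
s=state();print(s["orientation"],plan(s,[.54,-.236,.1895],yawq(np.radians(-88.4))))
# vase in hand: front top edge px -> check tilt
```

```text
[[ 0.5665 -0.1837  0.09  ]
 [ 0.5134 -0.1846  0.09  ]
 [ 0.5164 -0.3343  0.09  ]
 [ 0.5703 -0.3323  0.09  ]]
inner centre [ 0.54163621 -0.25873802  0.09      ] L 0.14915576727453866 W 0.05349100601085032 yaw -88.68418501701356
far/near edge yaw [np.float64(-88.5283326328268), np.float64(-88.83901040114947)]
floor near [array([ 0.51200474, -0.18384839,  0.006     ]), array([ 0.51557518, -0.33523387,  0.006     ])] len 0.15142757873092522
outer left [array([ 0.57192666, -0.17785844,  0.09      ]), array([ 0.50746887, -0.17897385,  0.09      ])]
[ 9.99908794e-01  1.35010364e-02  5.82778695e-05 -3.50589411e-04] (array([-0.04007743, -0.00723843, -0.05284808]), array([ 5.51614157e-02,  7.13113902e-03, -1.78826658e-05]))
```

>>> step_arm --pt "0 0 0 0.028 0.0035 0 0" --pt "0 0 0 0.0287 0.0032 0 0" --pt "0 0 0 0 0 0.025 0" --pt "0 0 0 0 0 0.03 0" --pt "0 0 0 0 0 0 0"

```text
time_s: 21.85
tool_pos: [0.5404, -0.234, 0.1324]
orientation: [1.0, 0.015, -0.002, -0.001]
ft_force: [-0.2, 0.1, -1.5]
grip_width: 0.659
```

```bash
python3 snap.py w16 wrist side top
python3 - <<'E'
import cv2
a=cv2.imread("pics/w16_wrist.png");b=cv2.imread("pics/w16_side.png")[90:220,240:370]
cv2.imwrite("pics/w16c.png",cv2.hconcat([cv2.resize(a,(440,330)),cv2.resize(b,(330,330))]))
E
```

```text
21.95 [ 0.5421 -0.2353  0.1351] [ 0.44 -0.14 -0.72]
```

View pics/w16c.png

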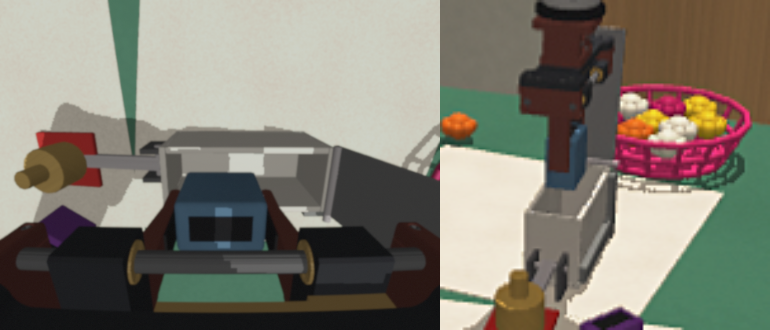

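>>> step_arm --pt "0 0 0 -0.001 0.001 0.015 0" --pt "0 0 0 0 0 0.02 0" --pt "0 0 0 0 0 0.02 0" --pt "0 0 0 0 0 0.02 0" --pt "0 0 0 0 0 0.01 0" --pt "0 0 0 0 0 0 0"

```text
time_s: 22.75
tool_pos: [0.5401, -0.2374, 0.0488]
orientation: [1.0, 0.013, -0.0, -0.0]
ft_force: [0.1, 0.2, -1.1]
grip_width: 0.657
```

```bash
python3 snap.py w17 wrist side
python3 - <<'E'
import cv2
a=cv2.imread("pics/w17_wrist.png");b=cv2.imread("pics/w17_side.png")[90:220,240:370]
cv2.imwrite("pics/w17c.png",cv2.hconcat([cv2.resize(a,(440,330)),cv2.resize(b,(330,330))]))
E
```

```text
22.8 [ 0.5406 -0.2376  0.0494] [-0.57  0.08 -1.46]
```

View pics/w17c.png

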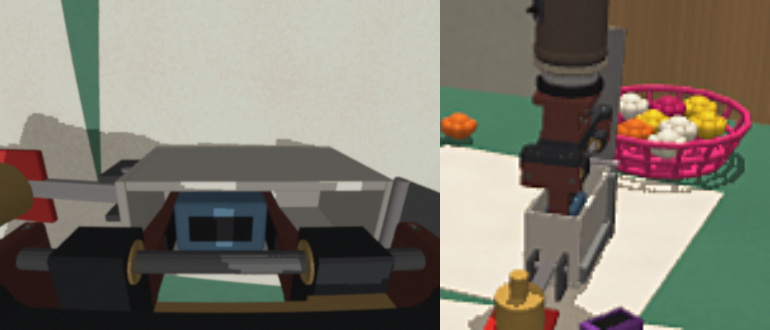

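>>> step_arm --pt "0 0 0 0 0 0.009 0" --pt "0 0 0 0 0 0.005 0" --pt "0 0 0 0 0 0.002 0" --pt "0 0 0 0 0 0.001 0" --pt "0 0 0 0 0 0.001 0" --pt "0 0 0 0 0 0 0"

```text
time_s: 23.6
tool_pos: [0.5405, -0.2375, 0.0313]
orientation: [1.0, 0.013, 0.0, 0.0]
ft_force: [-0.3, -0.7, -1.6]
grip_width: 0.659
```

>>> step_arm --pt "0 0 0 0 0 0.0007 0" --pt "0 0 0 0 0 0.0005 0" --pt "0 0 0 0 0 0 0"

```text
time_s: 23.98
tool_pos: [0.5407, -0.2376, 0.0307]
orientation: [1.0, 0.013, 0.0, 0.0]
ft_force: [-2.8, 1.4, 5.5]
grip_width: 0.658
```

```bash
python3 -c "
from rig import state
s=state();print(s['tool_pos'],s['ft_force'],s['time_s'])"
```

```text
[ 0.54065864 -0.23763812  0.03070908] [-2.78340176  1.44797378  5.51023094] 23.975
```

>>> step_arm --pt "0 0 0 0 0 0 0.7" --pt "0 0 0 0 0 0 0.75" --pt "0 0 0 0 0 0 0.76" --pt "0 0 0 0 0 0 0.76"

```text
time_s: 24.48
tool_pos: [0.5405, -0.2375, 0.03]
orientation: [1.0, 0.013, -0.0, -0.0]
ft_force: [0.6, -0.3, -0.0]
grip_width: 0.763
```

>>> step_arm --pt "0 0 0 0 0 -0.01 0.76" --pt "0 0 0 0 0 -0.02 0.76" --pt "0 0 0 0 0 -0.04 0.76" --pt "0 0 0 0 0 -0.04 0.76" --pt "0 0 0 0 0 -0.03 0.76"

```text
time_s: 25.1
tool_pos: [0.5409, -0.2377, 0.1728]
orientation: [1.0, 0.013, 0.001, 0.0]
ft_force: [-0.3, -1.4, 0.5]
grip_width: 0.76
```

```bash
python3 snap.py w18 wrist side
python3 - <<'E'
import cv2
a=cv2.imread("pics/w18_wrist.png");b=cv2.imread("pics/w18_side.png")[90:220,240:370]
cv2.imwrite("pics/w18c.png",cv2.hconcat([cv2.resize(a,(440,330)),cv2.resize(b,(330,330))]))
E
```

```text
25.15 [ 0.5427 -0.2383  0.1765] [ 1.25 -1.4   3.  ]
```

View pics/w18c.png

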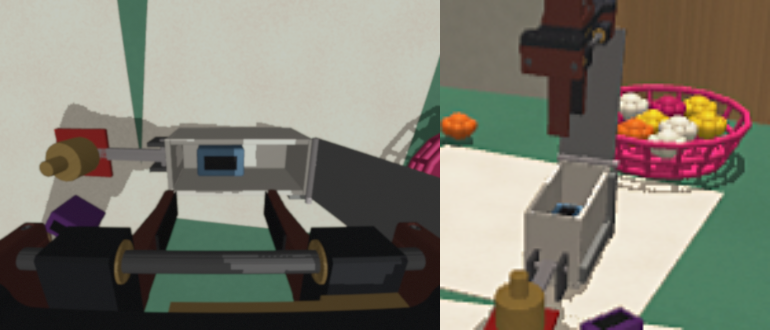

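>>> step_arm --pt "0 0 0 -0.0005 -0.035 -0.01 0.8" --pt "0 0 0 -0.0008 -0.05 0 0.8" --pt "0 0 0 -0.0008 -0.05 0 0.8" --pt "0 0 0 -0.0008 -0.045 0 0.8" --pt "0 0 0 -0.0005 -0.0285 0 0.8" --pt "0 0 0 0 0 0 0.8"

```text
time_s: 25.95
tool_pos: [0.5311, -0.0266, 0.1798]
orientation: [1.0, 0.016, -0.0, -0.0]
ft_force: [0.4, -0.0, -0.1]
grip_width: 0.8
```

```bash
python3 snap.py w19 wrist side
python3 - <<'E'
from h import *
from rig import state
s=state();R=yawq(np.radians(-88.4))
print(plan(s,[.5341,-.0298,.135],R*Ro.from_rotvec([-7.2,0,0],degrees=True)))
E
```

```text
26.0 [ 0.5313 -0.0287  0.1798] [ 1.06 -0.16 -0.66]
(array([-7.16526442,  0.0384398 , -0.07303416]), array([ 0.00280912, -0.00013335,  0.04476961]))
```

View pics/w19_wrist.png

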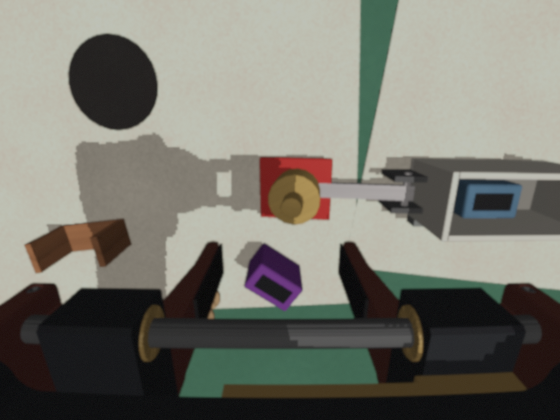

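Run:
```python
from h import *
import pickle
s,c=pickle.load(open("pics/w19_wrist.pkl","rb"))
print(onz(c,291,205,.0895),proj(c,[.534,-.0358,.0895]))
im=cv2.imread("pics/w19_wrist.png");cv2.imwrite("pics/w19c.png",cv2.resize(im[150:235,245:340],None,fx=6,fy=6))
```

```text
[ 0.53712996 -0.0360821   0.0895    ] (np.float64(290.54010460067786), np.float64(208.3308254422245))
```

View pics/w19c.png

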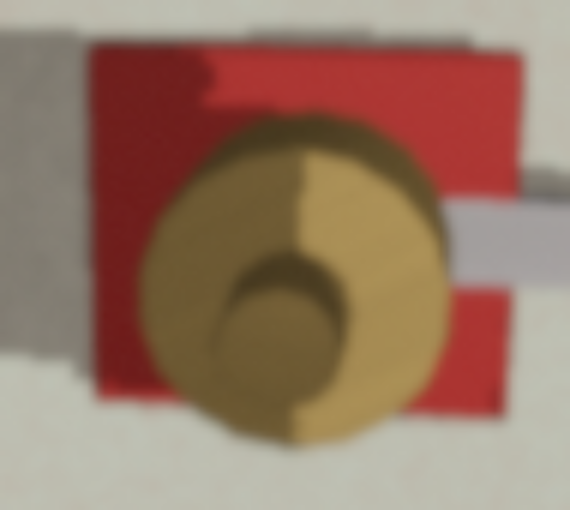

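>>> step_arm --pt "-7.2 0 0 0.0028 0 0.03 0.8" --pt "0 0 0 0 0 0.0 0.8"

```text
time_s: 26.3
tool_pos: [0.533, -0.0281, 0.1482]
orientation: [0.998, 0.015, -0.001, 0.063]
ft_force: [-0.2, 0.4, 0.3]
grip_width: 0.799
```

```bash
python3 snap.py w20 wrist side
python3 - <<'E'
from h import *
from rig import state
s=state();R=yawq(np.radians(-88.4))
print(plan(s,[.5341,-.0385,.0662],R*Ro.from_rotvec([-7.2,0,0],degrees=True)))
im=cv2.imread("pics/w20_wrist.png");cv2.imwrite("pics/w20c.png",cv2.resize(im[130:400,130:430],None,fx=2.2,fy=2.2))
E
```

```text
26.35 [ 0.5336 -0.0291  0.1494] [0.33 0.14 0.74]
(array([-0.09354619,  0.08106893, -0.08506712]), array([-0.00019916, -0.0018738 ,  0.08444323]))
```

View pics/w20c.png

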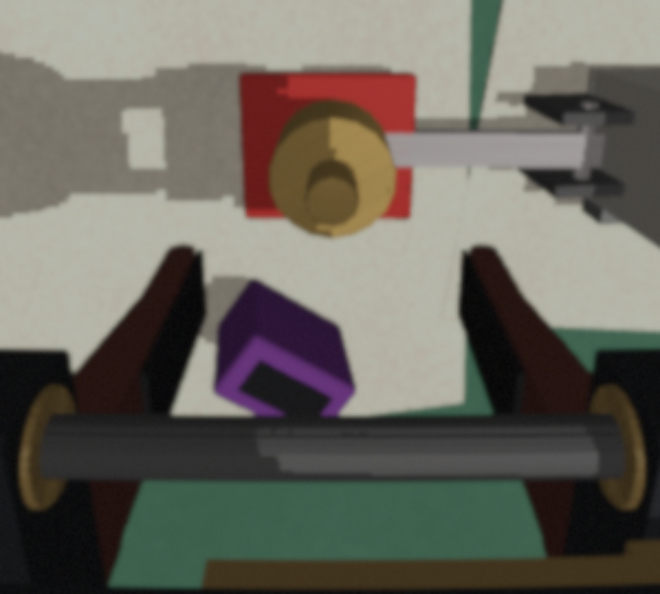

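>>> step_arm --pt "0 0 0 0 -0.0015 0.03 0.7" --pt "0 0 0 0 0 0.03 0.6" --pt "0 0 0 0 0 0.018 0.6" --pt "0 0 0 0 0 0.004 0.6" --pt "0 0 0 0 0 0 0.6" --grip_force 40

```text
time_s: 27.02
tool_pos: [0.5351, -0.0383, 0.0692]
orientation: [0.998, 0.013, 0.001, 0.063]
ft_force: [-0.0, 0.3, -1.1]
grip_width: 0.604
```

```bash
python3 snap.py w21 wrist
python3 - <<'E'
from h import *
from rig import state
s=state();R=yawq(np.radians(-88.4))
print(plan(s,[.5341,-.0385,.0662],R*Ro.from_rotvec([-7.2,0,0],degrees=True)))
E
```

```text
27.025 [ 0.5351 -0.0383  0.0692] [-0.04  0.35 -1.08]
(array([-0.01295791, -0.06218229, -0.10455358]), array([-1.17961074e-03,  3.02199415e-05,  3.27425518e-03]))
```

View pics/w21_wrist.png

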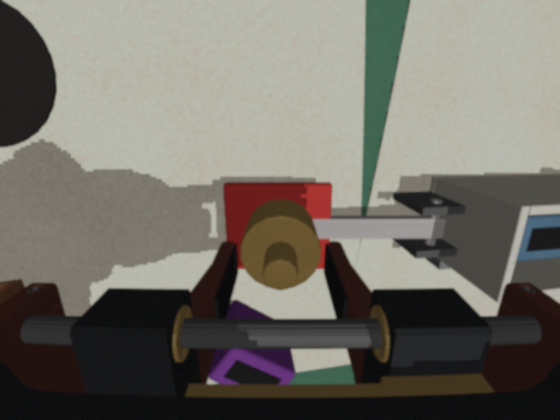

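Aligned with the knob, so lower a little more and close.

>>> step_arm --pt "0 0 0 -0.0008 0 0.0028 0" --pt "0 0 0 0 0 0 0" --pt "0 0 0 0 0 0 0" --pt "0 0 0 0 0 0 0" --pt "0 0 0 0 0 0 0" --pt "0 0 0 0 0 0 0" --pt "0 0 0 0 0 0 0"

```text
time_s: 27.95
tool_pos: [0.5339, -0.0383, 0.0659]
orientation: [0.998, 0.013, 0.001, 0.063]
ft_force: [0.1, 0.3, 1.4]
grip_width: 0.219
```

```bash
python3 snap.py w22 wrist
python3 - <<'E'
from rig import state
s=state();print(s["grip_width"]*88,s["ft_force"],s["ft_torque"])
E
```

```text
27.95 [ 0.5339 -0.0383  0.0659] [0.07 0.33 1.41]
19.380596631729627 [-0.50301768  0.48184497  1.8212146 ] [-0.01720879  0.00562735 -0.02089587]
```

View pics/w22_wrist.png

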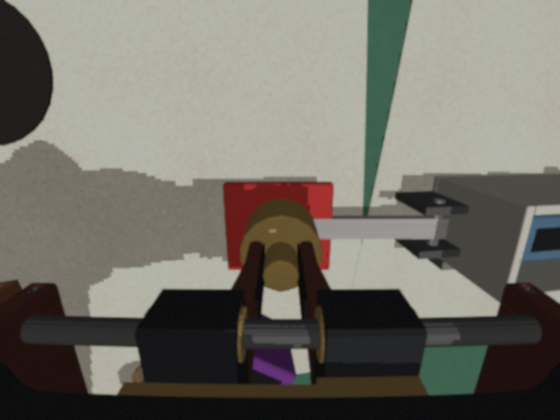

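>>> step_arm --pt "0 0 0 0 0 -0.004 0" --pt "1 0 0 0 0 -0.005 0" --pt "1.5 0 0 0 0 -0.005 0" --pt "1.5 0 0 0 0 -0.006 0" --pt "1.6 0 0 0 0 -0.006 0" --pt "1.6 0 0 0 0 -0.01 0" --pt "0 0 0 0 0 -0.025 0" --pt "0 0 0 0 0 -0.04 0"

```text
time_s: 29.0
tool_pos: [0.532, -0.036, 0.166]
orientation: [1.0, 0.013, -0.002, -0.0]
ft_force: [0.7, -0.9, -6.6]
grip_width: 0.221
```

```bash
python3 snap.py w23 wrist side
python3 - <<'E'
from h import *
from rig import state
s=state();print(s["grip_width"]*88,plan(s,[.6425,.1595,.155],yawq(np.radians(-88.4))))
E
```

```text
29.05 [ 0.5352 -0.0357  0.172 ] [ 2.04  0.29 -2.11]
19.24728616310884 (array([-0.00758184, -0.36426491, -0.09957306]), array([ 0.11158038, -0.19229918,  0.01600352]))
```

View pics/w23_side.png

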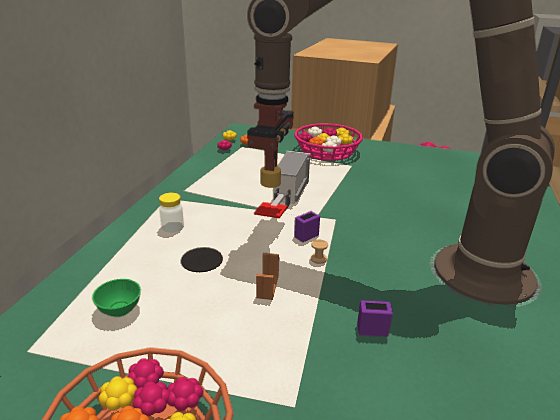

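>>> step_arm --pt "0 0 0 0.0222 -0.0385 0 0" --pt "0 0 0 0.0223 -0.0385 0 0" --pt "0 0 0 0.0223 -0.0385 0 0" --pt "0 0 0 0.0223 -0.0385 0 0" --pt "0 0 0 0.0223 -0.0383 0 0" --pt "0 0 0 0 0 0.03 0" --pt "0 0 0 0 0 0.03 0" --pt "0 0 0 0 0 0 0"

```text
time_s: 30.1
tool_pos: [0.6369, 0.1585, 0.1021]
orientation: [1.0, 0.013, -0.004, 0.001]
ft_force: [-0.2, 0.4, -7.0]
grip_width: 0.223
```

```bash
python3 snap.py w24 wrist
python3 - <<'E'
from h import *
from rig import state
s=state();print(s["grip_width"]*88,plan(s,[.6425,.1595,.0475],yawq(np.radians(-88.4))))
E
```

```text
30.1 [0.6369 0.1585 0.1021] [-0.24  0.42 -7.01]
19.38362618796017 (array([ 0.05166142,  0.2539255 , -0.07954551]), array([ 0.0043193 , -0.00049899,  0.05689759]))
```

View pics/w24_wrist.png

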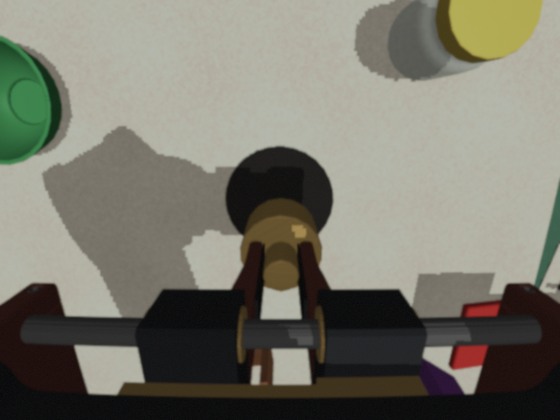

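>>> step_arm --pt "0 0.25 0 0.004 0 0.02 0" --pt "0 0 0 0 0 0.02 0" --pt "0 0 0 0 0 0.007 0" --pt "0 0 0 0 0 0.003 0" --pt "0 0 0 0 0 0.002 0" --pt "0 0 0 0 0 0 0"

```text
time_s: 30.9
tool_pos: [0.6444, 0.1599, 0.055]
orientation: [1.0, 0.013, 0.003, -0.0]
ft_force: [1.1, 0.5, -7.1]
grip_width: 0.221
```

Run:
```python
from h import *
from rig import state
s=state();print(s["ft_force"],plan(s,[.6425,.1595,.0475],yawq(np.radians(-88.4))))
```

```text
[ 1.0785054   0.48790794 -7.10048851] (array([-0.01003329, -0.29289606, -0.07177259]), array([-0.00194329,  0.00037635,  0.00753555]))
```

>>> step_arm --pt "0 0 0 -0.001 0 0.004 0" --pt "0 0 0 0 0 0.002 0" --pt "0 0 0 0 0 0.001 0" --pt "0 0 0 0 0 0 0"

```text
time_s: 31.4
tool_pos: [0.6432, 0.1597, 0.0477]
orientation: [1.0, 0.013, 0.002, 0.0]
ft_force: [-1.1, 0.1, -5.9]
grip_width: 0.217
```

Run:
```python
from h import *
from rig import state
s=state();print(s["ft_force"],plan(s,[.6425,.1595,.0475],yawq(np.radians(-88.4))))
```

```text
[-1.05078113  0.12684468 -5.89223632] (array([ 0.00518483, -0.25028968, -0.08255923]), array([-0.00065827,  0.00018735,  0.0002347 ]))
```

>>> step_arm --pt "0 -0.2 0 0 0 0.0007 0" --pt "0 0 0 0 0 0.0005 0" --pt "0 0 0 0 0 0 0"

```text
time_s: 31.78
tool_pos: [0.6433, 0.1597, 0.0477]
orientation: [1.0, 0.013, 0.001, 0.0]
ft_force: [-4.9, -1.2, 4.9]
grip_width: 0.216
```

Firm contact. Release.

>>> step_arm --pt "0 0 0 0 0 0 0.3" --pt "0 0 0 0 0 0 0.5" --pt "0 0 0 0 0 0 0.65" --pt "0 0 0 0 0 0 0.65" --pt "0 0 0 0 0 0 0.65"

```text
time_s: 32.4
tool_pos: [0.6432, 0.1598, 0.0464]
orientation: [1.0, 0.013, 0.0, -0.0]
ft_force: [-0.3, -0.2, 0.3]
grip_width: 0.647
```

```bash
python3 snap.py w25 wrist
```

```text
32.4 [0.6432 0.1598 0.0464] [-0.31 -0.22  0.3 ]
```

View pics/w25_wrist.png

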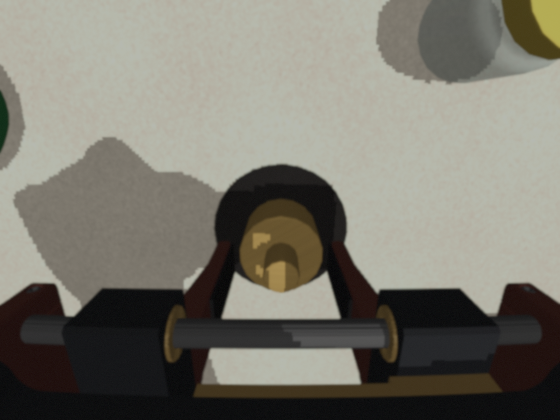

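The weight is standing free on the mat. Now retreat upward and check.

>>> step_arm --pt "0 0 0 0 0 -0.02 0.65" --pt "0 0 0 0 0 -0.05 0.65" --pt "0 0 0 0 0 -0.06 0.65" --pt "0 0 0 0 0 -0.05 0.65" --pt "0 0 0 -0.06 0 0 0.65" --pt "0 0 0 -0.06 0 0 0.65" --pt "0 0 0 -0.04 0 0 0.65" --pt "0 0 0 0 0 0 0.65"

```text
time_s: 33.45
tool_pos: [0.481, 0.1558, 0.2283]
orientation: [1.0, 0.014, 0.002, 0.0]
ft_force: [0.4, 0.2, 0.7]
grip_width: 0.647
```

```bash
python3 snap.py w26 wrist side top
python3 - <<'E'
from h import *
import pickle
S=pickle.load(open("pics/w26_side.pkl","rb"))[1]
a=cv2.imread("pics/w26_wrist.png");b=cv2.imread("pics/w26_side.png");t=cv2.imread("pics/w26_top.png")
cv2.imwrite("pics/w26c.png",cv2.vconcat([cv2.hconcat([cv2.resize(a,(400,300)),cv2.resize(b,(400,300))]),cv2.hconcat([cv2.resize(t,(400,300)),cv2.resize(b[140:260,180:340],(400,300))])]))
E
```

```text
33.55 [0.4839 0.1556 0.2279] [-0.23 -0.25 -0.68]
```

View pics/w26c.png

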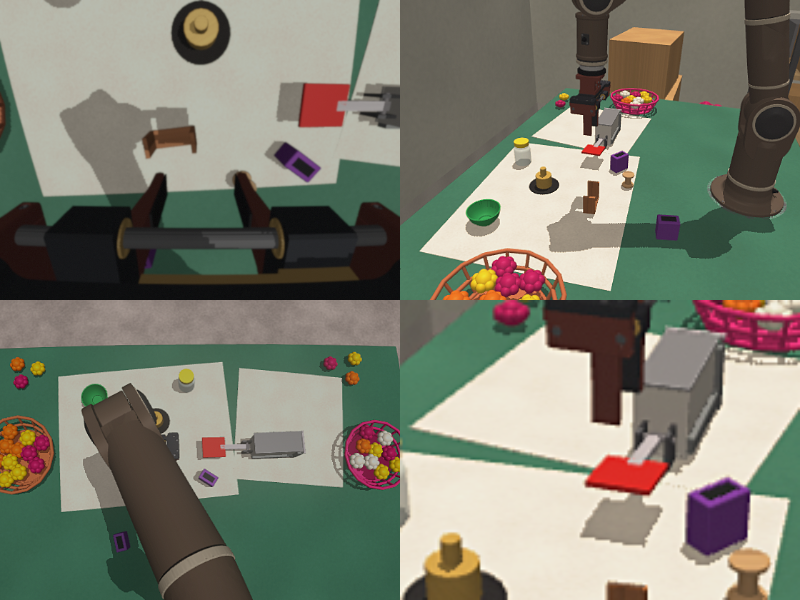

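```bash
python3 -c "
from rig import arm,state
print(arm.job_done()); print(state()['time_s'])"
```

```text
the job is handed in; nothing more can be done
None
the job is handed in; nothing more can be done
```

The blue vase is in the bin with the lid shut, and the brass weight is back on its mat. I handed the job in at about 33.6 s of the 72 s allowed.

- **Opening the lid:** I stood the weight on the red paddle, tilted to match the paddle's slope. Left alone, it held the lid fully up.
- **Moving the vase:** I took it from the rack by its broad sides and stood it upright on the open bench. I then took it again by its narrow ends and lowered it to the bin floor, where I felt about 5 N of contact before letting go. The picture after release showed it upright inside.
- **Closing up:** I lifted the weight off slowly and the lid closed. I set the weight down near the middle of the mat.

**Last checks:** the final pictures show the lid shut, the lever up and the weight upright on the mat. The jar, spool, bowl and purple look-alikes are still standing, and the gripper is clear of everything. I didn't measure the positions of the jar, spool, bowl and look-alikes against the start. With the lid shut, the vase can't be seen in them, so its state rests on the earlier picture.

**Measurements:** no check failed. My position estimates from different views agreed to within about 4 mm for the mat and knob and 2–3 mm for the bin. The vase slot agreed to within 1 mm.

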